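# Knock the ice out of the tray

### The arm

A 7-joint arm with a two-finger parallel gripper is mounted at the origin on the work surface. World frame = base frame: x ahead of the robot, y to its left, z up, the work surface at z = 0. Lengths are in mm, angles in rad, forces in N, time in s.
With the tool pointing down it reaches from about 400 to 850 mm from the base axis. Payload 6.9 kg.
Tool frame: the origin (TCP) lies at the very end of the fingers, on their centre line; the grasp point (between the pads) lies 19 mm behind it; y points along the fingers, x is the direction in which the jaws open and shut, and the axes are right-handed (so a half turn about y gives the same grasp; the last joint's range is limited). The gripper opens to 85 mm and grips with 20 to 120 N. Pads are 22 mm wide; open, the fingers measure 114 mm over their backs; the gripper's body (76 mm by 85 mm) begins 54 mm behind the grasp point. The pads swing forward as they close: fully open they stand 13 mm farther back than shut.
Start: joints at [1.31, 0.507, -0.238, 1.5, 0.126, 1.149, -0.155], TCP at [223.531, -583.648, 231.275] pointing down, gripper open.
Joint ranges: [-3.08, 3.08], [-0.24, 2.05], [-1.43, 1.35], [0, 2.5], [-1.52, 4.66], [0.17, 1.96], [-2.89, 2.89]. Speed limits (rad/s): [2.39, 2.39, 3.14, 3.14, 3.14, 3.14, 3.14].

### API

Orientations are given as a unit quaternion [w, x, y, z].
In Python, from workcell import r gives the robot as it stands.
- The arm moves only by the tool servo_tool, never from a script. Its argument "steps" is a list of rows, each an object of numbers: "x", "y", "z": the shift along the tool's x, y, z in m; "ax", "ay", "az": the turn, a rotation vector about the tool's x, y, z in units of 6 degrees (1.0 is 6 degrees); "hand": the opening, from 0 (shut) to 1 (fully open). A call has 1 to 20 rows; each row shifts and turns the commanded pose from where the row before left it, along the tool's axes as they then stand; what a row does not reach is not made up. A row lasts 1/12 s, in which the tool goes at most 41.7 mm and 7.16 degrees, less where a joint would pass 70% of its speed; a pose out of reach is approached as far as the arm can. A call with a gripper value outside its range is refused whole. The fingers move at their own pace and stop on an object; "grip_force" is the grip in N (left out, the last holds). Time passes only in rows, so rows that do not move let the fingers close. It gives the time, the measured TCP pose, the force and the opening at its end, in the units of the state.
- r.sense(): the state, without advancing time (a new reading comes with each control period).
- r.camera(name): name is "scene" or "top"; returns the picture (420x560x3 uint8, blue, green, red); there is no depth.
- r.get_calibration(name): a dict with "fx", "fy", "cx", "cy" (pixels), "cam_to_world" (4x4, takes a point from camera to world coordinates). Camera axes: x right, y down, z forward; pixel columns grow to the right and rows downward; lengths in mm; the calibration is good to about 2 mm. A picture is of the moment at which its call begins. get_calibration takes no time and is no camera call.
- r.finish_job(): hands the job in, once; it reports no verdict.
The state is a dict: "clock": time; "joint_positions": joint angles; "qvel": joint speeds; "tau": joint torques, N m; "tool_pos": TCP position; "tcp_rot": TCP orientation; "contact_force": force on the tool from outside, world axes, zero at the start; "torque": the same for the moment, N m; "width": opening from 0.0 (shut) to 1.0 (fully open).
Only numpy, scipy, OpenCV 4.12 (cv2) and the standard library are available. Lean on these libraries where they do the work, as an engineer would, in place of code of your own. Each camera call takes 0.05 s, during which the arm holds its last target. There are 200 camera calls.

### The job

Take the blue ice tray by its handle, turn it upside down over the steel pan and rap it on the pan until all six ice cubes have dropped into the pan. Then set the empty tray down on the counter, right way up and clear of the pan; leave the pan and everything else where they are.

Things in the scene. Friction and masses are not known exactly. Their poses are not given: they have to be found in the camera images.
- tray: blue plastic ice tray with a handle, right way up at the start; 0.2 kg plus the ice. Its rim is 120 (x) x 83 (y) mm and 27.5 mm above its underside; below it hang six cups open at the top, 3 along x by 2 along y, 37 mm apart, each 30 mm square inside and 25 mm deep. Origin: on the underside, below the middle of the six cups. x points away from the handle, z up out of the cups.
- tray_handle (a point): middle of the tray's handle, 88 mm from the tray's origin along -x, 36 mm above its underside. The handle is a straight bar 24 mm wide (y), 22 mm thick and 66 mm long with flat sides; it rises 20 degrees away from the cups. Pinch it across its width, from above or tilted; a hard knock can turn the tray a little in the fingers. Axes as the tray.
- tray_far_edge (a point): middle of the rim's edge at the end away from the handle: 60 mm from the tray's origin along x, 27.5 mm above its underside. Same axes as the tray. Knocking this edge on the pan's floor works well.
- tray_cups (a point): middle of the tray's open top side. Each cup narrows over its lowest 2 mm and grips its cube there: turning the tray over is not enough, each knock lets the cubes creep out a little, and a cube drops once it has moved 2 mm. With the cups facing well down, two to about six brisk raps, still at 0.3 m/s as they strike something solid, empty it; at 0.15 m/s little happens.
- pan: shallow rectangular steel pan, empty at the start, loose, 0.6 kg, 250 (x) x 190 (y) x 45 mm high, walls upright, walls and floor 3 mm thick. Origin: middle of its underside; x along its long side, z up. It stands beside the tray, on its left or its right. Nothing stands within 25 mm of the tray or the pan, and nothing between them.
- ice1: clear ice cube, 28 x 28 x 23 mm, 17 g, one of six alike; at the start in the tray's far row (seen from the handle) on the left (+y left). Origin: its centre, which lies 14 mm above the tray's underside while it is fully home in its cup.
- ice2: clear ice cube, 28 x 28 x 23 mm, 17 g, one of six alike; at the start in the tray's far row (seen from the handle) on the right (+y left). Origin: its centre, which lies 14 mm above the tray's underside while it is fully home in its cup.
- ice3: clear ice cube, 28 x 28 x 23 mm, 17 g, one of six alike; at the start in the tray's middle row (seen from the handle) on the left (+y left). Origin: its centre, which lies 14 mm above the tray's underside while it is fully home in its cup.
- ice4: clear ice cube, 28 x 28 x 23 mm, 17 g, one of six alike; at the start in the tray's middle row (seen from the handle) on the right (+y left). Origin: its centre, which lies 14 mm above the tray's underside while it is fully home in its cup.
- ice5: clear ice cube, 28 x 28 x 23 mm, 17 g, one of six alike; at the start in the tray's near row (seen from the handle) on the left (+y left). Origin: its centre, which lies 14 mm above the tray's underside while it is fully home in its cup.
- ice6: clear ice cube, 28 x 28 x 23 mm, 17 g, one of six alike; at the start in the tray's near row (seen from the handle) on the right (+y left). Origin: its centre, which lies 14 mm above the tray's underside while it is fully home in its cup.
- blue_bowl: blue ceramic bowl, 130 mm across, 60 mm high, to the left. Origin: middle of its underside. Not to be disturbed.
- wood_bowl: small wooden bowl, 104 mm across, 38 mm high, to the right near the robot. Origin: middle of its underside. Not to be disturbed.
- spice_jar: glass jar with a yellow cap, 44 mm across, 100 mm high, by the far edge. Origin: middle of its underside. Not to be disturbed.
- plates: stack of white plates, 170 mm across, 46 mm high, to the left near the robot. Origin: middle of its underside. Not to be disturbed.
- saucepan: small steel saucepan, 136 mm across, 65 mm high, with a black handle that reaches 173 mm along its +y, to the right. Origin: middle of its underside. Not to be disturbed.
- knife: kitchen knife, 270 mm long, flat on the white chopping board (15 mm thick) at the right. Origin: middle of its underside. Not to be disturbed.

How it is judged (in metres and radians):
On the way, in this order (a step that is already met when the one before it is completed fails the run):
1. the tray is held upside down over the pan, not yet touching it (angle between tray's own z axis and vertical above 1.9 rad and horizontal distance between tray and pan below 0.15 m and contact force between tray and pan below 0.3 N), for 0.2 s.
2. the tray, still upside down and with ice in it, is rapped on the pan (angle between tray's own z axis and vertical above 1.9 rad and contact force between tray and pan above 3 N and distance between any of ice1, ice2, ice3, ice4, ice5, ice6 and tray_cups below 0.055 m).
At the end, for the whole second after the job is handed in: All six ice cubes lie at rest inside the steel pan (centres within its walls and not more than 65 mm above its underside), the pan stands level on the counter, and the empty tray rests flat on the counter, right way up (within about 7 degrees) and not touching the pan (x of ice1 in the frame of pan between -0.122 and 0.122 m and y of ice1 in the frame of pan between -0.092 and 0.092 m and z of ice1 in the frame of pan between 0 and 0.065 m and x of ice2 in the frame of pan between -0.122 and 0.122 m and y of ice2 in the frame of pan between -0.092 and 0.092 m and z of ice2 in the frame of pan between 0 and 0.065 m and x of ice3 in the frame of pan between -0.122 and 0.122 m and y of ice3 in the frame of pan between -0.092 and 0.092 m and z of ice3 in the frame of pan between 0 and 0.065 m and x of ice4 in the frame of pan between -0.122 and 0.122 m and y of ice4 in the frame of pan between -0.092 and 0.092 m and z of ice4 in the frame of pan between 0 and 0.065 m and x of ice5 in the frame of pan between -0.122 and 0.122 m and y of ice5 in the frame of pan between -0.092 and 0.092 m and z of ice5 in the frame of pan between 0 and 0.065 m and x of ice6 in the frame of pan between -0.122 and 0.122 m and y of ice6 in the frame of pan between -0.092 and 0.092 m and z of ice6 in the frame of pan between 0 and 0.065 m and angle between pan's own z axis and vertical below 0.1 rad and height (world z) of pan below 0.01 m and angle between tray's own z axis and vertical below 0.12 rad and height (world z) of tray between -0.006 and 0.006 m and contact force between tray and pan below 0.1 N and linear speed of each of tray, pan below 0.02 m/s and linear speed of each of ice1, ice2, ice3, ice4, ice5, ice6 below 0.03 m/s).
It fails at once if the pan is shoved more than 60 mm (distance of pan from where it was at the start of the episode above 0.06 m).
It fails at once if a bystander (bowl, jar, plates, saucepan or knife) is moved more than 40 mm (distance of any of blue_bowl, wood_bowl, spice_jar, plates, saucepan, knife from where it was at the start of the episode above 0.04 m).
It also fails if it takes over 69 s, if anything falls off the work surface, if the arm or the gripper's body presses on something with over 40 N, if the wrist force passes 120 N, or if a joint passes its speed limit or range.

## Working session

There is one attempt and no reset: what is moved stays moved. The work goes in short steps, Python scripts to look and compute and a tool call to move; the robot and the scene stay as the last step left them, time stands still between calls to the robot, and variables do not carry over. Pictures are saved under pics/ and viewed, about 8 in all and at most 12, crops included, and the job is handed in when it is done.

Besides the shell and the picture viewer there is one more tool, called after "Emit:" as a command line: name --argument value ..., lists and objects as JSON in quotes. servo_tool: Moves the arm, as the interface text tells. Its arguments: {"type":"object","properties":{"steps":{"type":"array","items":{"type":"object","properties":{"x":{"type":"number"},"y":{"type":"number"},"z":{"type":"number"},"ax":{"type":"number"},"ay":{"type":"number"},"az":{"type":"number"},"hand":{"type":"number"}}}},"grip_force":{"type":"number"}},"required":["steps"]}

```bash
mkdir -p pics; ls
python3 - <<'E'
from workcell import r
import cv2,numpy as np
np.set_printoptions(precision=4,suppress=True)
for n in("top","scene"):
    cv2.imwrite(f"pics/{n}0.png",r.camera(n)); c=r.get_calibration(n); print(n,c["fx"],c["fy"],c["cx"],c["cy"]); print(np.array(c["cam_to_world"]))
print(r.sense())
E
```

```text
pics
top 387.0527725788011 387.0527725788011 279.6814968137112 212.73315934883777
[[  -0.0046   -0.9847    0.1744  366.4177]
 [  -1.        0.0047   -0.0002  -40.5016]
 [  -0.0007   -0.1744   -0.9847 1130.7243]
 [   0.        0.        0.        1.    ]]
scene 437.4261949275879 437.4261949275879 276.57583611476053 212.91631660036268
[[   0.5706    0.6418   -0.5124 1269.5547]
 [   0.8212   -0.4438    0.3587 -543.7451]
 [   0.0028   -0.6255   -0.7803 1125.1895]
 [   0.        0.        0.        1.    ]]
{'clock': 0.1, 'joint_positions': array([ 1.3105,  0.5083, -0.2375,  1.501 ,  0.1257,  1.1489, -0.1548]), 'qvel': array([-0.0007,  0.0007, -0.0005, -0.0015, -0.0005,  0.003 , -0.0021]), 'tau': array([ -0.0057, -62.1835,  -2.1946, -25.0204,   0.0126,   0.0078,
         0.    ]), 'tool_pos': array([ 223.3538, -583.2636,  230.5068]), 'tcp_rot': array([ 0.5829, -0.5823,  0.4012, -0.4002]), 'contact_force': array([ 0.2274, -0.2577, -0.8515]), 'torque': array([-0.0259, -0.0334,  0.001 ]), 'width': 0.997537037332894}
```

View pics/top0.png

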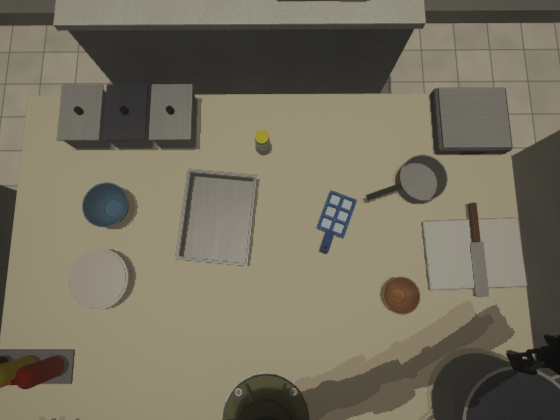

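View pics/scene0.png

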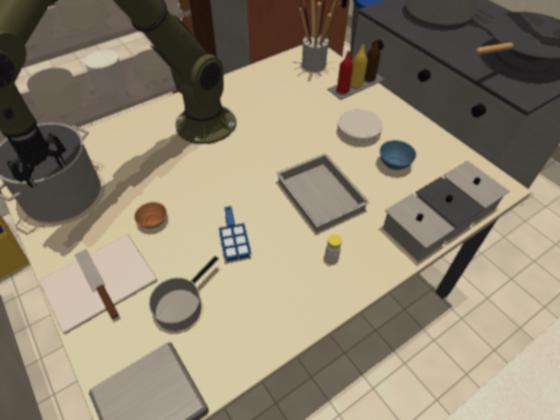

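Top view: the tray's cups are at about (337,214) with the handle end at (326,248). The pan is at (217,218), with its long side along world x. The saucepan handle tip is at (367,198), close to the tray's right side. Now I'll measure.

```bash
cat > h.py <<'E'
import cv2,numpy as np
from workcell import r
from scipy.spatial.transform import Rotation as R
np.set_printoptions(precision=3,suppress=True)
def ray(n,px,z):
    c=r.get_calibration(n);T=np.array(c["cam_to_world"])
    px=np.atleast_2d(np.array(px,float))
    d=np.c_[(px[:,0]-c["cx"])/c["fx"],(px[:,1]-c["cy"])/c["fy"],np.ones(len(px))]@T[:3,:3].T
    return T[:3,3]+d*((z-T[2,3])/d[:,2])[:,None]
def pose():
    s=r.sense();q=s["tcp_rot"];return s,np.array(s["tool_pos"]),R.from_quat(q[[1,2,3,0]])
def to(p,Rt):
    "shift in tool frame (mm) and rotvec in 6-degree units from now to target"
    s,p0,R0=pose();return R0.inv().apply(p-p0),(R0.inv()*Rt).as_rotvec(degrees=True)/6
E
python3 - <<'E'
from h import *
s,p,Rt=pose();print("tool axes cols\n",Rt.as_matrix())
for n,roi in(("top",(300,170,365,265)),("scene",(205,200,262,270))):
    im=cv2.imread(f"pics/{n}0.png");x0,y0,x1,y1=roi
    hsv=cv2.cvtColor(im,cv2.COLOR_BGR2HSV)
    m=((hsv[...,0]>95)&(hsv[...,0]<130)&(hsv[...,1]>110)).astype(np.uint8)*255
    k=np.zeros_like(m);k[y0:y1,x0:x1]=m[y0:y1,x0:x1]
    k=cv2.morphologyEx(k,cv2.MORPH_CLOSE,np.ones((9,9)))
    ys,xs=np.nonzero(k);P=ray(n,np.c_[xs,ys],27.5)[:,:2];
    # rim: erode handle away with opening
    ko=cv2.morphologyEx(k,cv2.MORPH_OPEN,np.ones((13,13)))
    cs,_=cv2.findContours(ko,cv2.RETR_EXTERNAL,cv2.CHAIN_APPROX_NONE);c=max(cs,key=cv2.contourArea)[:,0]
    B=ray(n,c,27.5)[:,:2].astype(np.float32);rc=cv2.minAreaRect(B);print(n,"rim",rc, "all bbox",P.min(0),P.max(0))
    hm=cv2.subtract(k,cv2.dilate(ko,np.ones((3,3))));ys,xs=np.nonzero(hm)
    H=ray(n,np.c_[xs,ys],36)[:,:2];print("handle n,mean,",len(H),np.median(H,0))
    v=np.array(rc[0])-np.median(H,0);print("dir deg",np.degrees(np.arctan2(v[1],v[0])),np.linalg.norm(v))
im=cv2.imread("pics/top0.png")
crop=np.hstack([cv2.resize(im[160:275,165:275],None,fx=4,fy=4,interpolation=2),cv2.resize(im[170:285,295:385],None,fx=4,fy=4,interpolation=2)]);cv2.imwrite("pics/c1.png",crop);print(crop.shape)
C=[(190,170),(257,174),(248,266),(177,262)];Q=ray("top",C,45)[:,:2];print("pan rim",Q,Q.mean(0))
E
```

```text
tool axes cols
 [[ 0.358 -0.001  0.934]
 [-0.934  0.002  0.358]
 [-0.002 -1.    -0.   ]]Traceback (most recent call last):
  File "<stdin>", line 12, in <module>
ValueError: max() iterable argument is empty
```

Run:
```python
from h import *
for n,roi in(("top",(300,170,365,265)),("scene",(205,200,262,270))):
    im=cv2.imread(f"pics/{n}0.png");x0,y0,x1,y1=roi
    hsv=cv2.cvtColor(im,cv2.COLOR_BGR2HSV)
    m=((hsv[...,0]>90)&(hsv[...,0]<135)&(hsv[...,1]>60)).astype(np.uint8)*255
    k=np.zeros_like(m);k[y0:y1,x0:x1]=m[y0:y1,x0:x1]
    cs,_=cv2.findContours(k,cv2.RETR_EXTERNAL,cv2.CHAIN_APPROX_NONE);cv2.drawContours(k,cs,-1,255,-1)
    ko=cv2.morphologyEx(k,cv2.MORPH_OPEN,cv2.getStructuringElement(2,(11,11)))
    cs,_=cv2.findContours(ko,cv2.RETR_EXTERNAL,cv2.CHAIN_APPROX_NONE);print(n,k.sum()//255,ko.sum()//255)
    c=max(cs,key=cv2.contourArea)[:,0]
    B=ray(n,c,27.5)[:,:2].astype(np.float32);print("rim",cv2.minAreaRect(B))
    hm=cv2.subtract(k,cv2.dilate(ko,np.ones((3,3))))
    nl,L,st,ce=cv2.connectedComponentsWithStats(hm);i=1+np.argmax(st[1:,4]);ys,xs=np.nonzero(L==i)
    H=ray(n,np.c_[xs,ys],42)[:,:2];v=np.array(cv2.minAreaRect(B)[0])-H.mean(0);print("handle",st[i],H.mean(0),cv2.minAreaRect(H.astype(np.float32)),"dir",np.degrees(np.arctan2(v[1],v[0])),np.linalg.norm(v))
im=cv2.imread("pics/top0.png")
crop=np.hstack([cv2.resize(im[160:275,165:275],None,fx=4,fy=4,interpolation=2),cv2.resize(im[170:285,295:385],None,fx=4,fy=4,interpolation=2)]);cv2.imwrite("pics/c1.png",crop);print(crop.shape)
C=[(190,170),(257,174),(248,266),(177,262)];Q=ray("top",C,45)[:,:2];print("pan rim",Q,Q.mean(0))
```

```text
top 1291 1110
rim ((556.16015625, -203.4649658203125), (81.5755386352539, 123.79894256591797), 68.52523803710938)
handle [321 234  12  19 131] [ 471.185 -170.634] ((471.153564453125, -170.89678955078125), (22.106508255004883, 48.26511001586914), 70.35212707519531) dir -21.124629953800067 91.09698219934282
scene 891 714
rim ((566.2876586914062, -208.37477111816406), (78.69878387451172, 125.20418548583984), 68.46340942382812)
handle [225 207  15  21 129] [ 487.734 -176.474] ((488.2861328125, -176.44773864746094), (29.867576599121094, 82.05879211425781), 79.57035827636719) dir -22.101936855597078 84.7843890853091
(460, 800, 3)
pan rim [[686.124 219.353]
 [673.17   24.573]
 [408.741  48.122]
 [420.711 246.074]] [547.186 134.53 ]
```

View pics/c1.png

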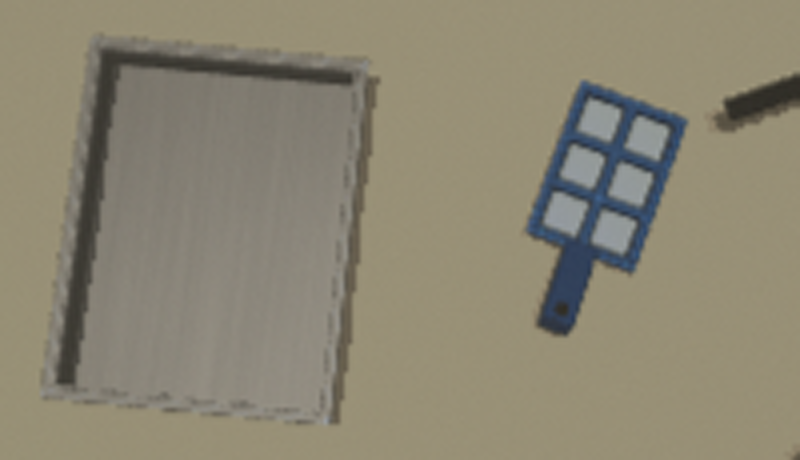

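The tray is at about (560,-205) with yaw about -21.4°, so its handle is close to radial from the base. The pan centre is near (553,133) with yaw about -5°. I'll go over the handle and grasp it tilted forward about 48° below horizontal, so that a roll about the tool axis turns the tray over.

Emit:
servo_tool --steps '[{"x": -0.0196,"z": 0.0201,"hand": 1},{"x": -0.0196,"z": 0.0201},{"x": -0.0196,"z": 0.0201},{"x": -0.0196,"z": 0.0201},{"x": -0.0196,"z": 0.0201},{"x": -0.0196,"z": 0.0201},{"x": -0.0196,"z": 0.0201},{"x": -0.0196,"z": 0.0201},{"x": -0.0196,"z": 0.0201},{"x": -0.0196,"z": 0.0201},{"x": -0.0196,"z": 0.0201},{"x": -0.0196,"z": 0.0201},{"x": -0.0196,"z": 0.0201},{"x": -0.0196,"z": 0.0201},{"x": -0.0196,"z": 0.0201}]'

```text
invalid input
```

Emit:
servo_tool --steps '[{"ay": 1.01},{"ay": 1.01},{"ay": 1.01},{"ay": 1.01},{"ay": 1.01},{"ay": 1.01},{"ay": 1.01},{"ax": 1},{"ax": 1},{"ax": 1},{"ax": 1},{"ax": 1},{"ax": 1},{"ax": 1},{}]'

```text
invalid input
```

```bash
cat >> h.py <<'E'
def frame(d,x):
    d=np.array(d,float);d/=np.linalg.norm(d);x=np.array(x,float);x-=d*(x@d);x/=np.linalg.norm(x)
    return R.from_matrix(np.c_[x,d,np.cross(x,d)])
a=np.radians(-21.4);ex=np.array([np.cos(a),np.sin(a),0]);ey=np.array([-ex[1],ex[0],0]);ez=np.array([0,0,1.])
t=np.radians(48);D=np.cos(t)*ex-np.sin(t)*ez
G=np.array([475.4,-172,37])+19*D
E
python3 - <<'E'
from h import *
s,p,Q=pose();print(s["clock"],s["joint_positions"],p,s["contact_force"]);print(Q.as_matrix())
print("pre",to(G-110*D,frame(D,-ey)));print("grasp",to(G,frame(D,-ey)))
E
```

```text
0.1 [ 1.31   0.508 -0.238  1.501  0.126  1.149 -0.155] [ 223.354 -583.264  230.507] [ 0.227 -0.258 -0.852]
[[ 0.358 -0.001  0.934]
 [-0.934  0.002  0.358]
 [-0.002 -1.    -0.   ]]
pre (array([-334.705,  126.417,  337.5  ]), array([ 6.678,  6.73 , -2.6  ]))
grasp (array([-284.978,  208.081,  391.888]), array([ 6.678,  6.73 , -2.6  ]))
```

Emit:
servo_tool --steps '[{"x": -0.0196,"y": 0,"z": 0.0201,"ax": 0,"ay": 0,"az": 0,"hand": 1},{"x": -0.0196,"y": 0,"z": 0.0201,"ax": 0,"ay": 0,"az": 0,"hand": 1}]'

```text
clock: 0.27
tool_pos: [245.9, -532.8, 230.2]
tcp_rot: [0.582, -0.582, 0.402, -0.401]
contact_force: [-0.3, 0.1, 0.1]
width: 0.998
```

Emit:
servo_tool --steps '[{"x": -0.0196,"y": 0,"z": 0.0201,"ax": 0,"ay": 0,"az": 0,"hand": 1},{"x": -0.0196,"y": 0,"z": 0.0201,"ax": 0,"ay": 0,"az": 0,"hand": 1},{"x": -0.0196,"y": 0,"z": 0.0201,"ax": 0,"ay": 0,"az": 0,"hand": 1},{"x": -0.0196,"y": 0,"z": 0.0201,"ax": 0,"ay": 0,"az": 0,"hand": 1},{"x": -0.0196,"y": 0,"z": 0.0201,"ax": 0,"ay": 0,"az": 0,"hand": 1},{"x": -0.0196,"y": 0,"z": 0.0201,"ax": 0,"ay": 0,"az": 0,"hand": 1},{"x": -0.0196,"y": 0,"z": 0.0201,"ax": 0,"ay": 0,"az": 0,"hand": 1},{"x": -0.0196,"y": 0,"z": 0.0201,"ax": 0,"ay": 0,"az": 0,"hand": 1},{"x": -0.0196,"y": 0,"z": 0.0201,"ax": 0,"ay": 0,"az": 0,"hand": 1},{"x": -0.0196,"y": 0,"z": 0.0201,"ax": 0,"ay": 0,"az": 0,"hand": 1},{"x": -0.0196,"y": 0,"z": 0.0201,"ax": 0,"ay": 0,"az": 0,"hand": 1},{"x": -0.0196,"y": 0,"z": 0.0201,"ax": 0,"ay": 0,"az": 0,"hand": 1},{"x": -0.0196,"y": 0,"z": 0.0201,"ax": 0,"ay": 0,"az": 0,"hand": 1}]'

```text
clock: 1.35
tool_pos: [400.1, -199.9, 231.2]
tcp_rot: [-0.583, 0.583, -0.401, 0.401]
contact_force: [-0.3, -1.2, -0.2]
width: 1.001
```

Emit:
servo_tool --steps '[{"x": 0,"y": 0,"z": 0,"ax": 0,"ay": 1.01,"az": 0,"hand": 1},{"x": 0,"y": 0,"z": 0,"ax": 0,"ay": 1.01,"az": 0,"hand": 1},{"x": 0,"y": 0,"z": 0,"ax": 0,"ay": 1.01,"az": 0,"hand": 1},{"x": 0,"y": 0,"z": 0,"ax": 0,"ay": 1.01,"az": 0,"hand": 1},{"x": 0,"y": 0,"z": 0,"ax": 0,"ay": 1.01,"az": 0,"hand": 1},{"x": 0,"y": 0,"z": 0,"ax": 0,"ay": 1.01,"az": 0,"hand": 1},{"x": 0,"y": 0,"z": 0,"ax": 0,"ay": 1.01,"az": 0,"hand": 1},{"x": 0,"y": 0,"z": 0,"ax": 1,"ay": 0,"az": 0,"hand": 1},{"x": 0,"y": 0,"z": 0,"ax": 1,"ay": 0,"az": 0,"hand": 1},{"x": 0,"y": 0,"z": 0,"ax": 1,"ay": 0,"az": 0,"hand": 1},{"x": 0,"y": 0,"z": 0,"ax": 1,"ay": 0,"az": 0,"hand": 1},{"x": 0,"y": 0,"z": 0,"ax": 1,"ay": 0,"az": 0,"hand": 1},{"x": 0,"y": 0,"z": 0,"ax": 1,"ay": 0,"az": 0,"hand": 1},{"x": 0,"y": 0,"z": 0,"ax": 1,"ay": 0,"az": 0,"hand": 1},{"x": 0,"y": 0,"z": 0,"ax": 0,"ay": 0,"az": 0,"hand": 1}]'

```text
clock: 2.6
tool_pos: [394.6, -197.3, 235.2]
tcp_rot: [-0.497, 0.266, -0.411, 0.717]
contact_force: [-0.9, -0.4, -0.3]
width: 0.999
```

Run:
```python
from h import *
s,p,Q=pose();print(s["clock"],s["joint_positions"],p,s["contact_force"]);print(Q.as_matrix())
print("pre",to(G-110*D,frame(D,-ey)));print("grasp",to(G,frame(D,-ey)))
```

```text
2.6 [ 0.986 -0.002 -0.516  2.396 -0.351  0.217 -1.159] [ 394.605 -197.263  235.162] [-0.853 -0.443 -0.342]
[[-0.365  0.493  0.79 ]
 [-0.931 -0.168 -0.325]
 [-0.027 -0.854  0.52 ]]
pre (array([-49.435, 115.315, -64.292]), array([ 1.774, -0.158, -0.207]))
grasp (array([-47.236, 223.397, -43.956]), array([ 1.774, -0.158, -0.207]))
```

Emit:
servo_tool --steps '[{"x": -0.008,"y": 0.028,"z": -0.009,"ax": 0,"ay": 0,"az": 0,"hand": 1},{"x": -0.008,"y": 0.028,"z": -0.009,"ax": 0,"ay": 0,"az": 0,"hand": 1},{"x": -0.008,"y": 0.028,"z": -0.009,"ax": 0,"ay": 0,"az": 0,"hand": 1},{"x": -0.008,"y": 0.028,"z": -0.009,"ax": 0,"ay": 0,"az": 0,"hand": 1},{"x": -0.008,"y": 0.02,"z": -0.009,"ax": 0,"ay": 0,"az": 0,"hand": 1},{"x": -0.008,"y": 0.01,"z": -0.009,"ax": 0,"ay": 0,"az": 0,"hand": 1},{"x": 0,"y": 0,"z": 0,"ax": 0.9,"ay": -0.08,"az": -0.1,"hand": 1},{"x": 0,"y": 0,"z": 0,"ax": 0.9,"ay": -0.08,"az": -0.1,"hand": 1},{"x": 0,"y": 0,"z": 0,"ax": 0,"ay": 0,"az": 0,"hand": 1}]'

```text
clock: 3.35
tool_pos: [409.2, -172.3, 205.6]
tcp_rot: [-0.519, 0.25, -0.413, 0.706]
contact_force: [0.6, 0.1, 0.4]
width: 0.999
```

```bash
cat > st.py <<'E'
from h import *
s,p,Q=pose();print(s["clock"],s["joint_positions"],p,s["contact_force"],s["width"]);print(Q.as_matrix())
print("pre",to(G-110*D,frame(D,-ey)));print("grasp",to(G,frame(D,-ey)))
E
python3 st.py
```

```text
3.35 [-0.145  0.071  0.626  2.475 -1.286  0.178 -0.237] [ 409.215 -172.263  205.629] [0.621 0.149 0.362] 0.9994017699708696
[[-0.337  0.526  0.781]
 [-0.938 -0.121 -0.324]
 [-0.075 -0.842  0.534]]
pre (array([-16.695,  87.292, -53.836]), array([ 1.608, -0.219, -0.738]))
grasp (array([ -8.452, 195.409, -35.319]), array([ 1.608, -0.219, -0.738]))
```

The tilt stops at about 57° because joints 4 and 6 are near their limits. I'll fit a small kinematic model to the recorded joint and pose data so I can plan a posture that works.

```bash
cat > fit.py <<'E'
from h import *
from scipy.optimize import least_squares
import itertools
s,p,Q=pose()
qs=[[1.3105,.5083,-.2375,1.501,.1257,1.1489,-.1548],[.986,-.002,-.516,2.396,-.351,.217,-1.159],list(s["joint_positions"])]
ps=[[223.35,-583.26,230.5],[394.605,-197.263,235.162],p]
Rs=[R.from_quat([-.5823,.4012,-.4002,.5829]),R.from_matrix([[-.365,.493,.79],[-.931,-.168,-.325],[-.027,-.854,.52]]),Q]
B=R.from_matrix(np.array([[1,0,0],[0,0,-1],[0,1,0.]]) )  # tool x=flange x, tool y=flange z, tool z=x cross y
def fk(q,P,S):
    h,L1,a,L2,w,L3,c1,c7,b=P
    A=R.from_euler('z',S[0]*q[0]+c1);o=np.array([0,0,h])+A.apply([b,0,0])
    A=A*R.from_euler('y',q[1])*R.from_euler('z',S[1]*q[2]);o=o+A.apply([a,0,L1])
    A=A*R.from_euler('y',q[3]);o=o+A.apply([-a,0,0])
    A=A*R.from_euler('z',S[2]*q[4]);o=o+A.apply([0,0,L2])
    A=A*R.from_euler('y',q[5]);o=o+A.apply([w,0,0])
    A=A*R.from_euler('z',S[3]*q[6]+c7);o=o+A.apply([0,0,L3])
    return o,A*R.from_matrix([[1,0,0],[0,0,-1],[0,1,0]])
def err(P,S):
    e=[]
    for q,p_,R_ in zip(qs,ps,Rs):
        o,A=fk(q,P,S);e+=list((o-p_)/10)+list((A.inv()*R_).as_rotvec()*30)
    return np.array(e)
if __name__=="__main__":
    res=[]
    for S in itertools.product((1,-1),repeat=4):
        for c7 in(0,np.pi):
            for c1 in (0,1.57,3.14,-1.57):
                f=least_squares(err,[330,400,0,400,0,250,c1,c7,0],args=(S,));res.append((f.cost,S,f.x))
    res.sort(key=lambda z:z[0])
    for z in res[:3]:print(z)
E
python3 fit.py
```

```text
(np.float64(0.35352804430839013), (-1, -1, -1, -1), array([145.812, 542.766,  39.377, 340.221,   0.861, 267.093,  -0.033,
         3.112,   5.536]))
(np.float64(0.3535280443084457), (-1, -1, -1, -1), array([145.812, 542.766,  39.377, 340.221,   0.861, 267.092,  -0.033,
         3.112,   5.536]))
(np.float64(0.3535280443086065), (-1, -1, -1, -1), array([145.812, 542.766,  39.377, 340.221,   0.861, 267.093,  -0.033,
         3.112,   5.536]))
```

```bash
cat > ik.py <<'E'
from fit import *
S=(-1,-1,-1,-1)
P=np.array([145.812,542.766,39.377,340.221,.861,267.093,-.033,3.112,5.536])
lo=np.array([-3.08,-.24,-1.43,0,-1.52,.17,-2.89])+.03;hi=np.array([3.08,2.05,1.35,2.5,4.66,1.96,2.89])-.03
def ik(p,Rt,q0,reg=0.):
    def e(q):
        o,A=fk(q,P,S);return np.r_[(o-p)/10,(A.inv()*Rt).as_rotvec()*30,reg*(q-q0)]
    f=least_squares(e,np.clip(q0,lo,hi),bounds=(lo,hi));return f.x,np.abs(e(f.x)[:6]).max()
def search(p,Rt,n=40,seed=0):
    g=np.random.default_rng(seed);out=[]
    for _ in range(n):
        q,e=ik(p,Rt,g.uniform(lo,hi))
        if e<.3:out.append(q)
    return np.array(out)
E
python3 - <<'E'
from ik import *
g0=np.array([475.4,-172,37])
for td in(40,48,56,64):
    t=np.radians(td);D=np.cos(t)*ex-np.sin(t)*ez
    for sg in(1,-1):
        o=search(g0+19*D,frame(D,sg*ey),30)
        print(td,sg,len(o));print(o[np.argsort(o[:,4])][::max(1,len(o)//4)] if len(o) else "")
E
```

```text
40 1 0

40 -1 0

48 1 0

48 -1 0

56 1 0

56 -1 0

64 1 16
[[ 1.073  1.025 -1.4    2.47   1.826  1.129 -0.318]
 [ 1.073  1.025 -1.4    2.47   1.826  1.129 -0.318]
 [ 1.073  1.025 -1.4    2.47   1.826  1.129 -0.318]
 [-0.409  0.875  1.204  2.47   4.372  0.885 -2.86 ]]
64 -1 11
[[ 1.073  1.025 -1.4    2.47   1.826  1.129  2.823]
 [ 1.073  1.025 -1.4    2.47   1.826  1.129  2.823]
 [ 1.073  1.025 -1.4    2.47   1.826  1.129  2.823]
 [-0.443  0.96   1.32   2.47   4.42   1.008  0.232]
 [-0.443  0.96   1.32   2.47   4.42   1.008  0.232]
 [-0.443  0.96   1.32   2.47   4.42   1.008  0.232]]
```

```bash
cat > plan.py <<'E'
from ik import *
def tray_from_tool(t,sg): # rotation tool->tray at grasp: tray axes in tool coordinates
    ax=lambda:0
    Rg=frame([np.cos(t),0,-np.sin(t)],[0,sg,0]) # tool in tray frame
    return Rg
def grasp(h,psi,t,sg,back=3):
    Z=R.from_euler('z',psi);Rg=Z*tray_from_tool(t,sg);D=Rg.apply([0,1,0])
    return np.array(h)+Z.apply([-.94*back,0,.34*back])+19*D,Rg
def rap(edge,psi,e,t,sg,back=3):
    Rt=frame([np.cos(psi)*np.cos(e),np.sin(psi)*np.cos(e),np.sin(e)],[sg*np.sin(psi),-sg*np.cos(psi),0])
    Rtr=Rt*tray_from_tool(t,sg).inv()
    gp=np.array(edge)+Rtr.apply([-148-.94*back,0,8.5+.34*back])
    return gp+19*Rt.apply([0,1,0]),Rt,Rtr
E
python3 - <<'E'
from plan import *
print("objs",[ (n,ray("top",px,z)[0,:2].round()) for n,px,z in(("saucepan",(419,182),65),("handletip",(367,198),50),("wood",(402,295),38),("jar",(262,137),100),("bowl",(106,205),60),("plates",(99,279),46))])
t=np.radians(42)
def marg(q):return np.min(np.minimum(q-lo,hi-q)[[1,2,3,4,5,6]])
for psi in(45,70,90):
    for sg in(1,-1):
        p,Rg=grasp([540,-230,36],np.radians(psi),t,sg);o=search(p,Rg,25)
        if len(o):
            o=sorted(o,key=marg)[::-1][:3];print("G",psi,sg,[(x.round(2).tolist(),round(marg(x),2)) for x in o])
for psi in(30,60,90,110):
    for sg in(1,-1):
        c=np.array([553,133,3])+50*np.array([np.cos(np.radians(psi)),np.sin(np.radians(psi)),0])
        p,Rg,_=rap(c,np.radians(psi),0,t,sg);o=search(p,Rg,25)
        if len(o):
            o=sorted(o,key=marg)[::-1][:3];print("R",psi,sg,[(x.round(2).tolist(),round(marg(x),2)) for x in o])
E
```

```text
objs [('saucepan', array([ 642., -436.])), ('handletip', array([ 599., -290.])), ('wood', array([ 328., -378.])), ('jar', array([765.,   8.])), ('bowl', array([581., 449.])), ('plates', array([375., 459.]))]
G 45 1 [([1.02, 0.82, -0.52, 2.08, -1.14, 0.52, -2.19], np.float64(0.32)), ([1.03, 0.82, -0.53, 2.08, -1.13, 0.51, -2.2], np.float64(0.31)), ([0.84, 0.76, -0.23, 2.08, -1.29, 0.71, -2.06], np.float64(0.2))]
G 45 -1 [([0.9, 0.78, -0.32, 2.08, -1.25, 0.65, 1.05], np.float64(0.24)), ([0.88, 0.77, -0.29, 2.08, -1.27, 0.67, 1.06], np.float64(0.22)), ([0.86, 0.77, -0.25, 2.08, -1.28, 0.69, 1.07], np.float64(0.21))]
G 70 1 [([0.72, 0.83, -0.08, 1.83, -0.87, 1.04, -2.16], np.float64(0.62)), ([0.89, 0.86, -0.36, 1.83, -0.69, 0.9, -2.33], np.float64(0.53)), ([0.54, 0.84, 0.22, 1.83, -1.01, 1.2, -2.03], np.float64(0.48))]
G 70 -1 [([0.93, 0.87, -0.44, 1.82, -0.63, 0.87, 0.75], np.float64(0.65)), ([0.86, 0.85, -0.31, 1.83, -0.72, 0.93, 0.84], np.float64(0.64)), ([0.68, 0.83, -0.01, 1.83, -0.9, 1.08, 1.02], np.float64(0.59))]
G 90 1 [([0.7, 0.9, -0.14, 1.63, -0.58, 1.23, -2.18], np.float64(0.
[... 867 characters left out ...]
oat64(0.45)), ([0.69, 1.09, -0.66, 1.97, -1.04, 1.13, 1.12], np.float64(0.45))]
R 90 -1 [([0.79, 1.18, -0.87, 1.97, -0.92, 0.96, -2.15], np.float64(0.5)), ([0.72, 1.11, -0.73, 1.97, -1.01, 1.08, -2.06], np.float64(0.48)), ([0.86, 1.27, -1.02, 1.96, -0.79, 0.84, -2.28], np.float64(0.38))]
R 110 1 [([0.64, 1.23, -0.85, 1.63, -0.61, 1.32, 0.7], np.float64(0.55)), ([0.65, 1.23, -0.86, 1.63, -0.61, 1.31, 0.69], np.float64(0.54)), ([0.69, 1.29, -0.97, 1.63, -0.52, 1.26, 0.6], np.float64(0.43))]
R 110 -1 [([0.55, 1.15, -0.64, 1.63, -0.75, 1.44, -2.3], np.float64(0.49)), ([0.62, 1.2, -0.79, 1.63, -0.66, 1.35, -2.4], np.float64(0.46)), ([0.48, 1.11, -0.5, 1.63, -0.82, 1.51, -2.22], np.float64(0.42))]
```

Approaching radially, the pan and tray are too close to the base. A heading along +y works well for both the grasp and the rap: joints stay similar and only joint 7 turns by π. So the plan is a vertical pick, then turn the tray to heading 90° and put it down. After that I regrasp it tilted at about 42°, roll it over and rap.

Emit:
servo_tool --steps '[{"x": 0,"y": 0,"z": 0,"ax": -0.9,"ay": 0,"az": 0,"hand": 1},{"x": 0,"y": 0,"z": 0,"ax": -0.9,"ay": 0,"az": 0,"hand": 1},{"x": 0,"y": 0,"z": 0,"ax": -0.9,"ay": 0,"az": 0,"hand": 1},{"x": 0,"y": 0,"z": 0,"ax": -0.9,"ay": 0,"az": 0,"hand": 1},{"x": 0,"y": 0,"z": 0,"ax": -0.9,"ay": 0,"az": 0,"hand": 1},{"x": 0,"y": 0,"z": 0,"ax": -0.9,"ay": 0,"az": 0,"hand": 1},{"x": 0,"y": 0,"z": 0,"ax": 0,"ay": 0,"az": 0,"hand": 1}]'

```text
clock: 3.93
tool_pos: [420.7, -167.8, 208.2]
tcp_rot: [-0.468, 0.347, -0.549, 0.6]
contact_force: [2.5, -0.6, 0.2]
width: 1.005
```

Run:
```python
from plan import *
s,p,Q=pose();q=s["joint_positions"];print(s["clock"],q,p);print(Q.as_matrix());o,A=fk(q,P,S);print("fk err",o-p,(A.inv()*Q).magnitude())
v=np.radians(90);g,Rg=grasp([478,-173,36],np.radians(-21.4),v,-1)
print("to above",to(g+[0,0,80],Rg),"grasp",g)
q1,e=ik(g,Rg,q,.05);print(q1,e)
g2,R2=grasp([520,-200,36],np.radians(90),v,-1);print(ik(g2,R2,q1,.05))
```

```text
3.9333 [-0.258  0.27   0.854  2.1   -0.48   0.784 -1.014] [ 420.738 -167.757  208.189]
[[-0.322  0.181  0.929]
 [-0.942  0.039 -0.334]
 [-0.097 -0.983  0.158]]
fk err [15.197 -6.961  3.796] 0.006732372615601005
to above (array([ -2.959, 117.981,  34.811]), array([-1.497,  0.347, -0.957])) grasp [ 475.374 -171.971   18.02 ]
[-0.087  0.648  0.611  2.152 -0.719  0.553 -0.878] 6.58740632692084e-05
(array([ 0.294,  0.63 ,  0.069,  1.996, -0.082,  0.518,  0.425]), np.float64(0.00013815985354459265))
```

Emit:
servo_tool --steps '[{"x": 0,"y": 0,"z": 0,"ax": -0.75,"ay": 0.17,"az": -0.48,"hand": 1},{"x": 0,"y": 0,"z": 0,"ax": -0.75,"ay": 0.17,"az": -0.48,"hand": 1},{"x": -0.0032,"y": 0.022,"z": 0.0105,"ax": 0,"ay": 0,"az": 0,"hand": 1},{"x": -0.0032,"y": 0.022,"z": 0.0105,"ax": 0,"ay": 0,"az": 0,"hand": 1},{"x": -0.0032,"y": 0.022,"z": 0.0105,"ax": 0,"ay": 0,"az": 0,"hand": 1},{"x": -0.0032,"y": 0.022,"z": 0.0105,"ax": 0,"ay": 0,"az": 0,"hand": 1},{"x": -0.0032,"y": 0.022,"z": 0.0105,"ax": 0,"ay": 0,"az": 0,"hand": 1},{"x": 0,"y": 0,"z": 0,"ax": 0,"ay": 0,"az": 0,"hand": 1}]'

```text
clock: 4.6
tool_pos: [473.1, -169.7, 94.5]
tcp_rot: [0.399, -0.397, 0.585, -0.584]
contact_force: [-0.4, 0.2, 0.2]
width: 0.999
```

Run:
```python
from plan import *
s,p,Q=pose();q=s["joint_positions"];print(s["clock"],q,p);print(Q.as_matrix())
g,Rg=grasp([478,-173,36],np.radians(-21.4),np.radians(90),-1)
print("to grasp",to(g,Rg))
for n in("top","scene"):cv2.imwrite(f"pics/{n}1.png",r.camera(n))
a=cv2.imread("pics/top1.png")[150:290,280:420];b=cv2.imread("pics/scene1.png")[150:290,160:300]
cv2.imwrite("pics/c2.png",cv2.resize(np.hstack([a,b]),None,fx=2.8,fy=2.8,interpolation=2))
```

```text
4.6 [-0.177  0.59   0.732  2.007 -0.576  0.76  -1.04 ] [ 473.098 -169.673   94.522]
[[-0.366  0.002  0.931]
 [-0.931  0.003 -0.366]
 [-0.004 -1.     0.   ]]
to grasp (array([ 1.575, 76.499,  2.923]), array([-0.005, -0.009, -0.034]))
```

View pics/c2.png

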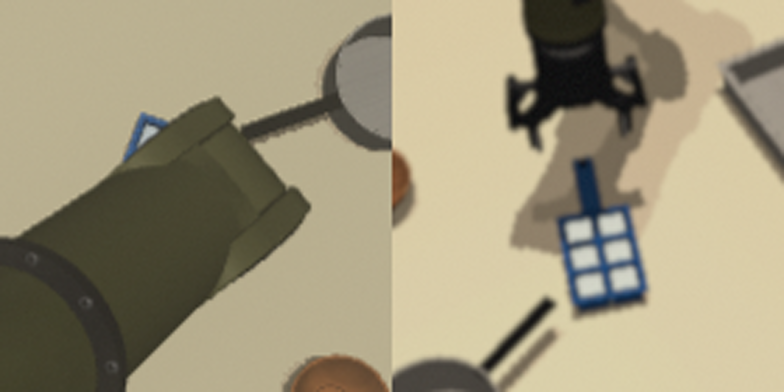

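The scene crop shows the fingers straddling the handle, with finger tips at about (535,145) and (635,130) and the handle at (585,175). I'll go down and close.

Emit:
servo_tool --steps '[{"x": 0.0005,"y": 0.019,"z": 0.001,"ax": 0,"ay": 0,"az": 0,"hand": 1},{"x": 0.0005,"y": 0.019,"z": 0.001,"ax": 0,"ay": 0,"az": 0,"hand": 1},{"x": 0.0005,"y": 0.019,"z": 0.001,"ax": 0,"ay": 0,"az": 0,"hand": 1},{"x": 0,"y": 0.019,"z": 0,"ax": 0,"ay": 0,"az": 0,"hand": 1},{"x": 0,"y": 0,"z": 0,"ax": 0,"ay": 0,"az": 0,"hand": 1},{"x": 0,"y": 0,"z": 0,"ax": 0,"ay": 0,"az": 0,"hand": 0},{"x": 0,"y": 0,"z": 0,"ax": 0,"ay": 0,"az": 0,"hand": 0},{"x": 0,"y": 0,"z": 0,"ax": 0,"ay": 0,"az": 0,"hand": 0},{"x": 0,"y": 0,"z": 0,"ax": 0,"ay": 0,"az": 0,"hand": 0},{"x": 0,"y": 0,"z": 0,"ax": 0,"ay": 0,"az": 0,"hand": 0},{"x": 0,"y": 0,"z": 0,"ax": 0,"ay": 0,"az": 0,"hand": 0},{"x": 0,"y": 0,"z": 0,"ax": 0,"ay": 0,"az": 0,"hand": 0},{"x": 0,"y": 0,"z": 0,"ax": 0,"ay": 0,"az": 0,"hand": 0}]' --grip_force 80

```text
clock: 5.78
tool_pos: [477.0, -172.4, 23.4]
tcp_rot: [-0.401, 0.395, -0.584, 0.585]
contact_force: [-2.3, 1.6, 8.8]
width: 0.263
```

Emit:
servo_tool --steps '[{"x": 0,"y": -0.02,"z": 0,"ax": 0,"ay": 0,"az": 0,"hand": 0},{"x": 0.0033,"y": -0.02,"z": 0.013,"ax": 0,"ay": 0,"az": 0,"hand": 0},{"x": 0.0033,"y": -0.02,"z": 0.013,"ax": 0,"ay": 0,"az": 0,"hand": 0},{"x": 0.0033,"y": -0.02,"z": 0.013,"ax": 0,"ay": 0,"az": 0,"hand": 0},{"x": 0.0033,"y": 0,"z": 0.013,"ax": 0,"ay": 0,"az": 0,"hand": 0},{"x": 0,"y": 0,"z": 0,"ax": 0,"ay": -1.03,"az": 0,"hand": 0},{"x": 0,"y": 0,"z": 0,"ax": 0,"ay": -1.03,"az": 0,"hand": 0},{"x": 0,"y": 0,"z": 0,"ax": 0,"ay": -1.03,"az": 0,"hand": 0},{"x": 0,"y": 0,"z": 0,"ax": 0,"ay": -1.03,"az": 0,"hand": 0},{"x": 0,"y": 0,"z": 0,"ax": 0,"ay": -1.03,"az": 0,"hand": 0},{"x": 0,"y": 0,"z": 0,"ax": 0,"ay": -1.03,"az": 0,"hand": 0},{"x": 0,"y": 0,"z": 0,"ax": 0,"ay": -1.03,"az": 0,"hand": 0},{"x": 0,"y": 0,"z": 0,"ax": 0,"ay": -1.03,"az": 0,"hand": 0},{"x": 0,"y": 0,"z": 0,"ax": 0,"ay": -1.03,"az": 0,"hand": 0},{"x": 0,"y": 0,"z": 0,"ax": 0,"ay": -1.03,"az": 0,"hand": 0},{"x": 0,"y": 0,"z": 0,"ax": 0,"ay": -1.03,"az": 0,"hand": 0},{"x": 0,"y": 0,"z": 0,"ax": 0,"ay": -1.03,"az": 0,"hand": 0},{"x": 0,"y": 0,"z": 0,"ax": 0,"ay": -1.03,"az": 0,"hand": 0},{"x": 0,"y": 0,"z": 0,"ax": 0,"ay": -1.03,"az": 0,"hand": 0}]'

```text
clock: 7.37
tool_pos: [519.0, -203.8, 102.2]
tcp_rot: [0.692, -0.689, 0.149, -0.152]
contact_force: [-0.4, -0.3, -3.4]
width: 0.259
```

Emit:
servo_tool --steps '[{"x": 0,"y": 0,"z": 0,"ax": 0,"ay": -1.03,"az": 0,"hand": 0},{"x": 0,"y": 0,"z": 0,"ax": 0,"ay": -1.03,"az": 0,"hand": 0},{"x": 0,"y": 0,"z": 0,"ax": 0,"ay": -1.03,"az": 0,"hand": 0},{"x": 0,"y": 0,"z": 0,"ax": 0,"ay": -1.03,"az": 0,"hand": 0},{"x": 0,"y": 0,"z": 0,"ax": 0,"ay": 0,"az": 0,"hand": 0}]'

```text
clock: 7.78
tool_pos: [518.9, -204.0, 102.3]
tcp_rot: [0.708, -0.706, -0.002, -0.002]
contact_force: [0.7, 0.7, -3.6]
width: 0.262
```

Run:
```python
from plan import *
s,p,Q=pose();q=s["joint_positions"];print(s["clock"],q,p,s["contact_force"],s["width"]);print(Q.as_matrix())
g,Rg=grasp([520,-200,36],np.radians(90),np.radians(90),-1)
print("to grasp",to(g,Rg))
```

```text
7.7833 [ 0.227  0.543  0.163  1.856 -0.131  0.749  0.464] [ 518.908 -204.037  102.279] [ 0.682  0.673 -3.586] 0.26241987102132674
[[ 1.     0.005 -0.001]
 [ 0.001  0.003  1.   ]
 [ 0.006 -1.     0.003]]
to grasp (array([ 0.63 , 84.268,  0.923]), array([-0.033,  0.01 ,  0.053]))
```

Emit:
servo_tool --steps '[{"x": 0,"y": 0.018,"z": 0,"ax": 0,"ay": 0,"az": 0,"hand": 0},{"x": 0,"y": 0.018,"z": 0,"ax": 0,"ay": 0,"az": 0,"hand": 0},{"x": 0,"y": 0.018,"z": 0,"ax": 0,"ay": 0,"az": 0,"hand": 0},{"x": 0,"y": 0.018,"z": 0,"ax": 0,"ay": 0,"az": 0,"hand": 0},{"x": 0,"y": 0.004,"z": 0,"ax": 0,"ay": 0,"az": 0,"hand": 0},{"x": 0,"y": 0.002,"z": 0,"ax": 0,"ay": 0,"az": 0,"hand": 0},{"x": 0,"y": 0,"z": 0,"ax": 0,"ay": 0,"az": 0,"hand": 0}]'

```text
clock: 8.37
tool_pos: [519.6, -203.3, 24.6]
tcp_rot: [0.709, -0.706, -0.0, -0.004]
contact_force: [-0.1, -0.5, -2.6]
width: 0.266
```

Emit:
servo_tool --steps '[{"x": 0,"y": 0,"z": 0,"ax": 0,"ay": 0,"az": 0,"hand": 1},{"x": 0,"y": 0,"z": 0,"ax": 0,"ay": 0,"az": 0,"hand": 1},{"x": 0,"y": 0,"z": 0,"ax": 0,"ay": 0,"az": 0,"hand": 1},{"x": 0,"y": 0,"z": 0,"ax": 0,"ay": 0,"az": 0,"hand": 1},{"x": 0,"y": 0,"z": 0,"ax": 0,"ay": 0,"az": 0,"hand": 1},{"x": 0,"y": 0,"z": 0,"ax": 0,"ay": 0,"az": 0,"hand": 1},{"x": 0,"y": -0.02,"z": 0,"ax": 0,"ay": 0,"az": 0,"hand": 1},{"x": 0,"y": -0.025,"z": 0,"ax": 0,"ay": 0,"az": 0,"hand": 1},{"x": 0,"y": -0.025,"z": 0,"ax": 0,"ay": 0,"az": 0,"hand": 1},{"x": 0,"y": -0.025,"z": -0.03,"ax": 0,"ay": 0,"az": 0,"hand": 1},{"x": 0,"y": 0,"z": -0.03,"ax": 1,"ay": 0,"az": 0,"hand": 1},{"x": 0,"y": 0,"z": -0.02,"ax": 1,"ay": 0,"az": 0,"hand": 1},{"x": 0,"y": 0,"z": 0,"ax": 1,"ay": 0,"az": 0,"hand": 1},{"x": 0,"y": 0,"z": 0,"ax": 1,"ay": 0,"az": 0,"hand": 1},{"x": 0,"y": 0,"z": 0,"ax": 1,"ay": 0,"az": 0,"hand": 1},{"x": 0,"y": 0,"z": 0,"ax": 1,"ay": 0,"az": 0,"hand": 1},{"x": 0,"y": 0,"z": 0,"ax": 1,"ay": 0,"az": 0,"hand": 1},{"x": 0,"y": 0,"z": 0,"ax": 1,"ay": 0,"az": 0,"hand": 1},{"x": 0,"y": 0,"z": 0,"ax": 0,"ay": 0,"az": 0,"hand": 1}]'

```text
clock: 9.95
tool_pos: [516.4, -285.3, 112.2]
tcp_rot: [0.934, -0.356, 0.002, -0.004]
contact_force: [-1.3, -0.5, -1.2]
width: 1.005
```

Run:
```python
from plan import *
s,p,Q=pose();q=s["joint_positions"];print(s["clock"],q,p,s["contact_force"],s["width"]);print(Q.as_matrix())
for n in("top","scene"):cv2.imwrite(f"pics/{n}2.png",r.camera(n))
a=cv2.imread("pics/top2.png")[150:290,260:400];b=cv2.imread("pics/scene2.png")[120:260,160:300]
cv2.imwrite("pics/c3.png",cv2.resize(np.hstack([a,b]),None,fx=2.8,fy=2.8,interpolation=2))
g,Rg=grasp([520,-200,36],np.radians(90),np.radians(42),-1)
print("to grasp",to(g,Rg))
```

```text
9.95 [ 0.845  0.921 -0.111  1.336 -0.496  1.524  0.93 ] [ 516.392 -285.27   112.246] [-1.274 -0.465 -1.168] 1.0054145577241211
[[ 1.     0.006  0.007]
 [-0.009  0.747  0.665]
 [-0.001 -0.665  0.747]]
to grasp (array([  0.33 , 131.083,  -4.465]), array([ 0.024, -0.003,  0.065]))
```

View pics/c3.png

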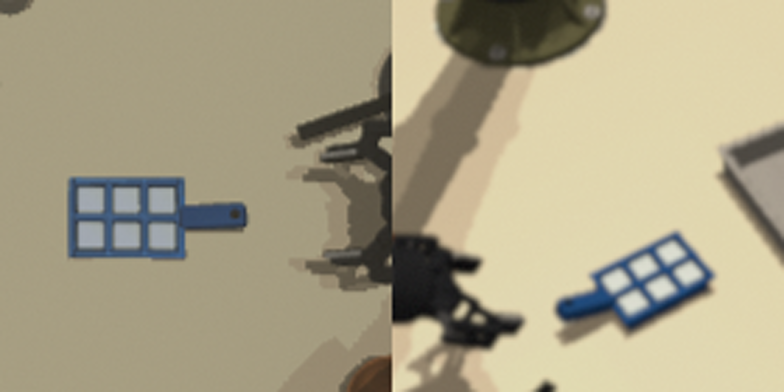

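The tray stands at heading 90° with six cubes in it, and the handle middle is at crop (215,216). I'll refine the handle position.

Run:
```python
from plan import *
im=cv2.imread("pics/top2.png");hsv=cv2.cvtColor(im,cv2.COLOR_BGR2HSV)
m=((hsv[...,0]>90)&(hsv[...,0]<135)&(hsv[...,1]>60)).astype(np.uint8)*255
k=np.zeros_like(m);k[200:255,275:355]=m[200:255,275:355]
ys,xs=np.nonzero(k);print("bbox",xs.min(),xs.max(),ys.min(),ys.max())
cs,_=cv2.findContours(k,cv2.RETR_EXTERNAL,cv2.CHAIN_APPROX_NONE);cv2.drawContours(k,cs,-1,255,-1)
h=k.copy();h[:,:328]=0;ys,xs=np.nonzero(h);H=ray("top",np.c_[xs,ys],42)[:,:2];print("handle",H.mean(0),H.min(0),H.max(0))
h=k.copy();h[:,326:]=0;ys,xs=np.nonzero(h);H=ray("top",np.c_[xs,ys],27.5)[:,:2];print("rim",H.mean(0),cv2.minAreaRect(H.astype(np.float32)),H.min(0),H.max(0))
```

```text
bbox 285 347 213 241
handle [ 518.177 -204.786] [ 506.104 -231.728] [ 528.901 -177.313]
rim [ 518.532 -113.239] ((519.9932250976562, -113.64453125), (115.71088409423828, 81.27190399169922), 89.59793853759766) [ 479.229 -171.765] [560.973 -55.505]
```

Emit:
servo_tool --steps '[{"x": 0,"y": 0,"z": -0.0045,"ax": 0,"ay": 0,"az": 0,"hand": 1},{"x": 0,"y": 0.024,"z": 0,"ax": 0,"ay": 0,"az": 0,"hand": 1},{"x": 0,"y": 0.024,"z": 0,"ax": 0,"ay": 0,"az": 0,"hand": 1},{"x": 0,"y": 0.024,"z": 0,"ax": 0,"ay": 0,"az": 0,"hand": 1},{"x": 0,"y": 0.024,"z": 0,"ax": 0,"ay": 0,"az": 0,"hand": 1},{"x": 0,"y": 0.02,"z": 0,"ax": 0,"ay": 0,"az": 0,"hand": 1},{"x": 0,"y": 0.013,"z": 0,"ax": 0,"ay": 0,"az": 0,"hand": 1},{"x": 0,"y": 0,"z": 0,"ax": 0,"ay": 0,"az": 0,"hand": 1}]'

```text
clock: 10.72
tool_pos: [520.5, -185.4, 28.0]
tcp_rot: [0.933, -0.359, -0.003, -0.0]
contact_force: [-0.3, -0.7, -0.3]
width: 0.998
```

Run:
```python
from plan import *
s,p,Q=pose();q=s["joint_positions"];print(s["clock"],q,p,s["contact_force"],s["width"]);print(Q.as_matrix())
g,Rg=grasp([519,-202,36],np.radians(90),np.radians(42),-1)
print("to grasp",to(g,Rg))
```

```text
10.7167 [ 0.763  0.949 -0.148  1.582 -0.554  1.231  1.004] [ 520.493 -185.427   28.031] [-0.259 -0.699 -0.252] 0.9976343485683459
[[ 1.     0.003 -0.006]
 [ 0.002  0.742  0.671]
 [ 0.007 -0.671  0.742]]
to grasp (array([-1.529, -1.419, -6.29 ]), array([0.018, 0.06 , 0.028]))
```

Emit:
servo_tool --steps '[{"x": -0.001,"y": -0.001,"z": -0.006,"ax": 0,"ay": 0,"az": 0,"hand": 1},{"x": 0,"y": 0,"z": 0,"ax": 0,"ay": 0,"az": 0,"hand": 1},{"x": 0,"y": 0,"z": 0,"ax": 0,"ay": 0,"az": 0,"hand": 0},{"x": 0,"y": 0,"z": 0,"ax": 0,"ay": 0,"az": 0,"hand": 0},{"x": 0,"y": 0,"z": 0,"ax": 0,"ay": 0,"az": 0,"hand": 0},{"x": 0,"y": 0,"z": 0,"ax": 0,"ay": 0,"az": 0,"hand": 0},{"x": 0,"y": 0,"z": 0,"ax": 0,"ay": 0,"az": 0,"hand": 0},{"x": 0,"y": 0,"z": 0,"ax": 0,"ay": 0,"az": 0,"hand": 0},{"x": 0,"y": 0,"z": 0,"ax": 0,"ay": 0,"az": 0,"hand": 0},{"x": 0,"y": 0,"z": 0,"ax": 0,"ay": 0,"az": 0,"hand": 0}]' --grip_force 120

```text
clock: 11.55
tool_pos: [519.3, -194.5, 23.8]
tcp_rot: [0.933, -0.359, -0.002, -0.003]
contact_force: [0.2, -0.8, 3.2]
width: 0.266
```

Run:
```python
from plan import *
s,p,Q=pose();q=s["joint_positions"];print(s["clock"],q,p,s["contact_force"],s["width"]);print(Q.as_matrix())
t=np.arccos(Q.as_matrix()[1,1]);print("t",np.degrees(t))
np.savez("grasp.npz",p=p,R=Q.as_matrix())
c=np.array([553,133,3])
for psi in(85,95):
  for e in (0,8):
    d=np.array([np.cos(np.radians(psi)),np.sin(np.radians(psi)),0])
    pr,Rr,Rt=rap(c+55*d,np.radians(psi),np.radians(e),t,-1)
    for up in(0,60):
        x,er=ik(pr+[0,0,up],Rr,np.array([.75,1.1,-.5,1.7,-.8,1.1,-2.1]),.02);print(psi,e,up,pr.round(),x,round(er,2))
```

```text
11.55 [ 0.773  0.959 -0.144  1.57  -0.55   1.237  1.008] [ 519.334 -194.479   23.783] [ 0.246 -0.823  3.203] 0.2663725324131501
[[ 1.     0.007 -0.002]
 [-0.004  0.742  0.671]
 [ 0.006 -0.671  0.742]]
t 42.11316751580412
85 0 0 [549.  89.  97.] [ 0.722  1.091 -0.7    2.053 -1.148  1.036 -1.927] 0.0
85 0 60 [549.  89.  97.] [ 0.733  0.979 -0.724  2.06  -1.174  1.084 -2.009] 0.0
85 8 0 [548.  77.  82.] [ 0.751  1.206 -0.72   2.024 -1.123  1.107 -1.885] 0.0
85 8 60 [548.  77.  82.] [ 0.762  1.094 -0.746  2.048 -1.167  1.144 -1.947] 0.0
95 0 0 [557.  89.  97.] [ 0.66   1.107 -0.676  1.89  -0.952  1.174 -2.116] 0.0
95 0 60 [557.  89.  97.] [ 0.674  1.007 -0.704  1.896 -0.984  1.216 -2.187] 0.0
95 8 0 [558.  77.  82.] [ 0.685  1.214 -0.697  1.857 -0.948  1.247 -2.082] 0.0
95 8 60 [558.  77.  82.] [ 0.699  1.115 -0.729  1.88  -0.99   1.274 -2.14 ] 0.0
```

Emit:
servo_tool --steps '[{"x": 0,"y": -0.0168,"z": 0.0186,"ax": 0,"ay": 0,"az": 0,"hand": 0},{"x": 0,"y": -0.0168,"z": 0.0186,"ax": 0,"ay": 0,"az": 0,"hand": 0},{"x": 0,"y": -0.0168,"z": 0.0186,"ax": 0,"ay": 0,"az": 0,"hand": 0},{"x": 0,"y": -0.0168,"z": 0.0186,"ax": 0,"ay": 0,"az": 0,"hand": 0},{"x": 0,"y": -0.0168,"z": 0.0186,"ax": 0,"ay": 0,"az": 0,"hand": 0},{"x": 0,"y": -0.0168,"z": 0.0186,"ax": 0,"ay": 0,"az": 0,"hand": 0},{"x": 0,"y": -0.0168,"z": 0.0186,"ax": 0,"ay": 0,"az": 0,"hand": 0},{"x": 0,"y": -0.0168,"z": 0.0186,"ax": 0,"ay": 0,"az": 0,"hand": 0},{"x": 0.005,"y": 0,"z": 0,"ax": 1,"ay": 0,"az": 0,"hand": 0},{"x": 0.005,"y": 0,"z": 0,"ax": 1,"ay": 0,"az": 0,"hand": 0},{"x": 0.005,"y": 0,"z": 0,"ax": 1,"ay": 0,"az": 0,"hand": 0},{"x": 0.005,"y": 0,"z": 0,"ax": 1,"ay": 0,"az": 0,"hand": 0},{"x": 0.005,"y": 0,"z": 0,"ax": 1,"ay": 0,"az": 0,"hand": 0},{"x": 0.005,"y": 0,"z": 0,"ax": 1,"ay": 0,"az": 0,"hand": 0},{"x": 0.004,"y": 0,"z": 0,"ax": 1,"ay": 0,"az": 0,"hand": 0},{"x": 0,"y": 0,"z": 0,"ax": 0,"ay": 0,"az": 0,"hand": 0}]'

```text
clock: 12.88
tool_pos: [551.1, -194.5, 217.3]
tcp_rot: [1.0, 0.004, 0.002, -0.002]
contact_force: [-2.0, 0.7, -6.5]
width: 0.268
```

```bash
cat >> plan.py <<'E'
import os
if os.path.exists("grasp.npz"):
    gz=np.load("grasp.npz");RT=R.from_matrix(gz["R"]).inv()*R.from_euler('z',90,degrees=True) # tray in tool
    OT=R.from_matrix(gz["R"]).inv().apply(np.array([519.5,-113.5,0])-gz["p"])
    def show():
        s,p,Q=pose();print(s["clock"],s["joint_positions"],"tcp",p,"F",s["contact_force"],"w",s["width"])
        T=Q*RT;o=p+Q.apply(OT);print("d",Q.as_matrix()[:,1],"x",Q.as_matrix()[:,0],"trayz",T.as_matrix()[:,2],"origin",o,"edgeLR",o+T.apply([[60,41,27.5],[60,-41,27.5]]),"nearrim",o+T.apply([-60,0,27.5]))
E
python3 -c "
from plan import *
show()"
```

```text
12.8833 [ 0.907  1.137 -0.32   1.271 -0.826  1.905  0.824] tcp [ 551.054 -194.468  217.283] F [-1.999  0.716 -6.499] w 0.2678645768784764
d [0.005 1.    0.007] x [ 1.    -0.005 -0.005] trayz [ 0.007 -0.676  0.737] origin [ 551.295 -118.722  254.508] edgeLR [[510.647 -93.201 315.612]
 [592.645 -93.011 315.059]] nearrim [ 551.304 -181.523  234.204]
```

Emit:
servo_tool --steps '[{"x": 0,"y": 0.02,"z": 0,"ax": 0,"ay": 0,"az": 0,"hand": 0},{"x": 0,"y": 0.02,"z": 0,"ax": 0,"ay": 0,"az": 0,"hand": 0},{"x": 0,"y": 0.02,"z": 0,"ax": 0,"ay": 0,"az": 0,"hand": 0},{"x": 0,"y": 0.02,"z": 0,"ax": 0,"ay": 0,"az": 0,"hand": 0},{"x": 0,"y": 0.02,"z": 0,"ax": 0,"ay": 0,"az": 0,"hand": 0},{"x": 0,"y": 0.02,"z": 0,"ax": 0,"ay": 1,"az": 0,"hand": 0},{"x": 0,"y": 0.02,"z": 0,"ax": 0,"ay": 1,"az": 0,"hand": 0},{"x": 0,"y": 0.02,"z": 0,"ax": 0,"ay": 1,"az": 0,"hand": 0},{"x": 0,"y": 0.01,"z": 0,"ax": 0,"ay": 1,"az": 0,"hand": 0},{"x": 0,"y": 0.01,"z": 0,"ax": 0,"ay": 1,"az": 0,"hand": 0},{"x": 0,"y": 0.01,"z": 0,"ax": 0,"ay": 1,"az": 0,"hand": 0},{"x": 0,"y": 0.01,"z": 0,"ax": 0,"ay": 1,"az": 0,"hand": 0},{"x": 0,"y": 0.01,"z": 0,"ax": 0,"ay": 1,"az": 0,"hand": 0},{"x": 0,"y": 0.01,"z": 0,"ax": 0,"ay": 1,"az": 0,"hand": 0},{"x": 0,"y": 0.01,"z": 0,"ax": 0,"ay": 1,"az": 0,"hand": 0},{"x": 0,"y": 0.01,"z": 0,"ax": 0,"ay": 1,"az": 0,"hand": 0},{"x": 0,"y": 0.01,"z": 0,"ax": 0,"ay": 1,"az": 0,"hand": 0},{"x": 0,"y": 0.01,"z": 0,"ax": 0,"ay": 1,"az": 0,"hand": 0},{"x": 0,"y": 0.01,"z": 0,"ax": 0,"ay": 1,"az": 0,"hand": 0}]'

```text
clock: 14.47
tool_pos: [552.8, 76.0, 223.8]
tcp_rot: [0.744, -0.002, 0.668, -0.004]
contact_force: [-0.2, -0.8, -3.7]
width: 0.271
```

```bash
python3 -c "
from plan import *
show()"
```

```text
14.4667 [ 0.499  0.954 -0.105  1.787 -1.135  1.658 -0.293] tcp [552.755  76.037 223.764] F [-0.205 -0.782 -3.652] w 0.2712215580557936
d [ 0.003  1.    -0.008] x [ 0.108 -0.008 -0.994] trayz [ 0.736 -0.672  0.079] origin [589.412 151.972 227.415] edgeLR [[645.439 177.94  274.573]
 [654.102 177.859 193.032]] nearrim [569.535  89.068 225.367]
```

Emit:
servo_tool --steps '[{"x": 0,"y": 0,"z": 0,"ax": 0,"ay": 1,"az": 0,"hand": 0},{"x": 0,"y": 0,"z": 0,"ax": 0,"ay": 1,"az": 0,"hand": 0},{"x": 0,"y": 0,"z": 0,"ax": 0,"ay": 1,"az": 0,"hand": 0},{"x": 0,"y": 0,"z": 0,"ax": 0,"ay": 1,"az": 0,"hand": 0},{"x": 0,"y": 0,"z": 0,"ax": 0,"ay": 1,"az": 0,"hand": 0},{"x": 0,"y": 0,"z": 0,"ax": 0,"ay": 1,"az": 0,"hand": 0},{"x": 0,"y": 0,"z": 0,"ax": 0,"ay": 1,"az": 0,"hand": 0},{"x": 0,"y": 0,"z": 0,"ax": 0,"ay": 1,"az": 0,"hand": 0},{"x": 0,"y": 0,"z": 0,"ax": 0,"ay": 1,"az": 0,"hand": 0},{"x": 0,"y": 0,"z": 0,"ax": 0,"ay": 1,"az": 0,"hand": 0},{"x": 0,"y": 0,"z": 0,"ax": 0,"ay": 1,"az": 0,"hand": 0},{"x": 0,"y": 0,"z": 0,"ax": 0,"ay": 1,"az": 0,"hand": 0},{"x": 0,"y": 0,"z": 0,"ax": 0,"ay": 1,"az": 0,"hand": 0},{"x": 0,"y": 0,"z": 0,"ax": 0,"ay": 1,"az": 0,"hand": 0},{"x": 0,"y": 0,"z": 0,"ax": 0,"ay": 1,"az": 0,"hand": 0},{"x": 0,"y": 0,"z": 0,"ax": 0,"ay": 1,"az": 0,"hand": 0},{"x": 0,"y": 0,"z": 0,"ax": 0,"ay": 0,"az": 0,"hand": 0}]'

```text
clock: 15.88
tool_pos: [552.7, 75.9, 224.1]
tcp_rot: [0.002, 0.001, 1.0, -0.003]
contact_force: [-0.1, -0.1, -4.3]
width: 0.266
```

Run:
```python
from plan import *
show()
for n in("top","scene"):cv2.imwrite(f"pics/{n}3.png",r.camera(n))
a=cv2.imread("pics/top3.png")[130:290,160:340];b=cv2.imread("pics/scene3.png")[100:260,220:400]
cv2.imwrite("pics/c4.png",cv2.resize(np.hstack([a,b]),None,fx=2.2,fy=2.2,interpolation=2))
```

```text
15.8833 [ 0.338  0.964  0.163  1.789 -1.211  1.84  -1.881] tcp [552.739  75.915 224.137] F [-0.09  -0.078 -4.277] w 0.266236946861151
d [ 0.002  1.    -0.006] x [-1.     0.002 -0.004] trayz [-0.005 -0.675 -0.738] origin [553.364 151.7   186.996] edgeLR [[594.72  176.991 126.272]
 [512.724 177.773 126.121]] nearrim [552.728  88.879 207.229]
```

View pics/c4.png

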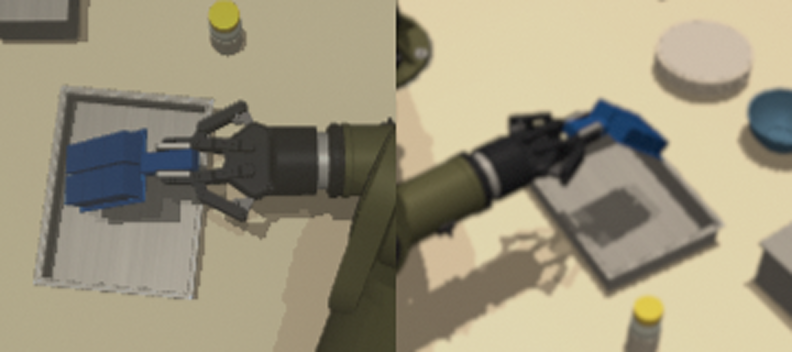

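The tray is upside down and centred over the pan: inverted cups at about (105,170) in the left crop, shadow on the pan floor. Next I go down to about 60 mm above the floor.

Emit:
servo_tool --steps '[{"x": 0,"y": 0.003,"z": 0.02,"ax": 0,"ay": 0,"az": 0,"hand": 0},{"x": 0,"y": 0.003,"z": 0.02,"ax": 0,"ay": 0,"az": 0,"hand": 0},{"x": 0,"y": 0.004,"z": 0.02,"ax": 0,"ay": 0,"az": 0,"hand": 0},{"x": 0,"y": 0,"z": 0,"ax": 0,"ay": 0,"az": 0,"hand": 0},{"x": 0,"y": 0,"z": 0,"ax": 0,"ay": 0,"az": 0,"hand": 0}]'

```text
clock: 16.4
tool_pos: [553.2, 85.6, 163.7]
tcp_rot: [0.004, 0.002, 1.0, -0.001]
contact_force: [-0.4, -0.1, -2.8]
width: 0.261
```

```bash
python3 -c "
from plan import *
show()"
```

```text
16.4 [ 0.331  1.065  0.149  1.786 -1.216  1.799 -1.791] tcp [553.231  85.56  163.667] F [-0.361 -0.112 -2.827] w 0.2612113414893106
d [ 0.003  1.    -0.002] x [-1.     0.003 -0.007] trayz [-0.003 -0.672 -0.741] origin [554.034 161.513 126.874] edgeLR [[595.604 187.048  66.399]
 [513.61  187.894  65.987]] nearrim [553.284  98.601 146.818]
```

Emit:
servo_tool --steps '[{"x": 0,"y": 0,"z": 0.031,"ax": 0,"ay": 0,"az": 0,"hand": 0},{"x": 0,"y": 0,"z": 0.034,"ax": 0,"ay": 0,"az": 0,"hand": 0}]'

```text
clock: 16.57
tool_pos: [554.9, 84.7, 101.2]
tcp_rot: [0.007, 0.002, 1.0, -0.002]
contact_force: [1.0, -1.1, -3.9]
width: 0.268
```

Emit:
servo_tool --steps '[{"x": 0,"y": 0,"z": -0.03,"ax": 0,"ay": 0,"az": 0,"hand": 0},{"x": 0,"y": 0,"z": -0.035,"ax": 0,"ay": 0,"az": 0,"hand": 0},{"x": 0,"y": 0,"z": 0,"ax": 0,"ay": 0,"az": 0,"hand": 0}]'

```text
clock: 16.82
tool_pos: [553.9, 85.0, 167.9]
tcp_rot: [0.005, 0.002, 1.0, 0.001]
contact_force: [0.8, -0.6, -2.1]
width: 0.263
```

```bash
python3 -c "
from plan import *
show()"
```

```text
16.8167 [ 0.331  1.06   0.15   1.786 -1.217  1.805 -1.794] tcp [553.885  85.008 167.85 ] F [ 0.829 -0.648 -2.143] w 0.2626813464363704
d [0.004 1.    0.002] x [-1.     0.004 -0.009] trayz [-0.002 -0.669 -0.743] origin [554.801 161.097 131.342] edgeLR [[596.513 186.839  71.053]
 [514.52  187.723  70.467]] nearrim [553.981  98.112 151.051]
```

Emit:
servo_tool --steps '[{"x": 0,"y": 0,"z": 0.034,"ax": 0,"ay": 0,"az": 0,"hand": 0},{"x": 0,"y": 0,"z": 0.039,"ax": 0,"ay": 0,"az": 0,"hand": 0}]'

```text
clock: 16.98
tool_pos: [555.5, 84.7, 95.3]
tcp_rot: [0.009, 0.002, 1.0, -0.001]
contact_force: [1.6, -7.6, -0.3]
width: 0.262
```

Emit:
servo_tool --steps '[{"x": 0,"y": 0,"z": -0.035,"ax": 0,"ay": 0,"az": 0,"hand": 0},{"x": 0,"y": 0,"z": -0.035,"ax": 0,"ay": 0,"az": 0,"hand": 0},{"x": 0,"y": 0,"z": 0,"ax": 0,"ay": 0,"az": 0,"hand": 0}]'

```text
clock: 17.23
tool_pos: [553.8, 85.1, 163.7]
tcp_rot: [0.004, 0.002, 1.0, 0.001]
contact_force: [1.2, -1.1, -2.4]
width: 0.266
```

Run:
```python
from plan import *
show()
for n in("top","scene"):cv2.imwrite(f"pics/{n}4.png",r.camera(n))
a=cv2.imread("pics/top4.png")[130:290,160:340];b=cv2.imread("pics/scene4.png")[100:260,220:400]
cv2.imwrite("pics/c5.png",cv2.resize(np.hstack([a,b]),None,fx=2.2,fy=2.2,interpolation=2))
```

```text
17.2333 [ 0.331  1.068  0.15   1.784 -1.217  1.804 -1.79 ] tcp [553.789  85.114 163.721] F [ 1.168 -1.136 -2.443] w 0.26564668730617186
d [0.004 1.    0.003] x [-1.     0.004 -0.007] trayz [-0.003 -0.669 -0.744] origin [554.635 161.234 127.274] edgeLR [[596.228 187.024  66.925]
 [514.234 187.911  66.501]] nearrim [553.852  98.232 146.932]
```

View pics/c5.png

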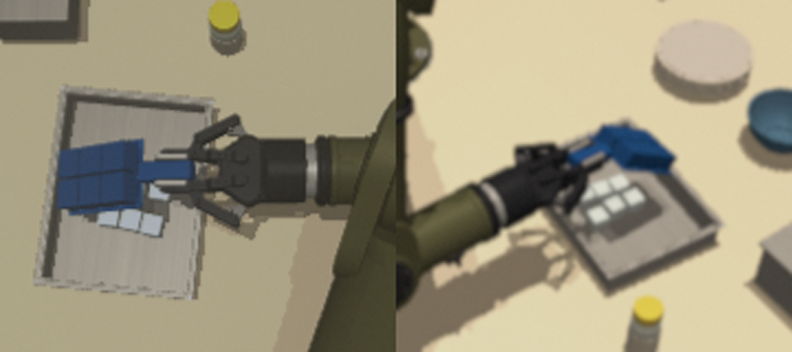

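One solid rap, and what look like six cubes in a 2x3 grid on the pan floor (scene crop around (615,200)). I'll raise the tray and count them properly before leaving the pan.

Emit:
servo_tool --steps '[{"x": 0,"y": 0,"z": -0.025,"ax": 0,"ay": 0,"az": 0,"hand": 0},{"x": 0,"y": 0,"z": -0.025,"ax": 0,"ay": 0,"az": 0,"hand": 0},{"x": 0,"y": 0,"z": -0.025,"ax": 0,"ay": 0,"az": 0,"hand": 0},{"x": 0,"y": 0,"z": 0,"ax": 0,"ay": 0,"az": 0,"hand": 0}]'

```text
clock: 17.67
tool_pos: [553.2, 85.3, 242.0]
tcp_rot: [0.008, 0.002, 1.0, -0.001]
contact_force: [0.1, -0.4, -2.9]
width: 0.268
```

Run:
```python
from plan import *
show()
for n in("top","scene"):cv2.imwrite(f"pics/{n}5.png",r.camera(n))
b=cv2.imread("pics/scene5.png")[130:240,270:380];a=cv2.imread("pics/top5.png")[165:275,170:280]
cv2.imwrite("pics/c6.png",cv2.resize(np.hstack([a,b]),None,fx=3.6,fy=3.6,interpolation=2))
```

```text
17.6667 [ 0.326  0.934  0.159  1.801 -1.226  1.84  -1.892] tcp [553.193  85.326 242.019] F [ 0.071 -0.394 -2.922] w 0.2677747379958261
d [ 0.003  1.    -0.003] x [-1.     0.003 -0.016] trayz [ 0.003 -0.673 -0.74 ] origin [554.328 161.238 205.15 ] edgeLR [[596.427 186.7   145.012]
 [514.439 187.556 143.884]] nearrim [553.395  98.348 225.157]
```

View pics/c6.png

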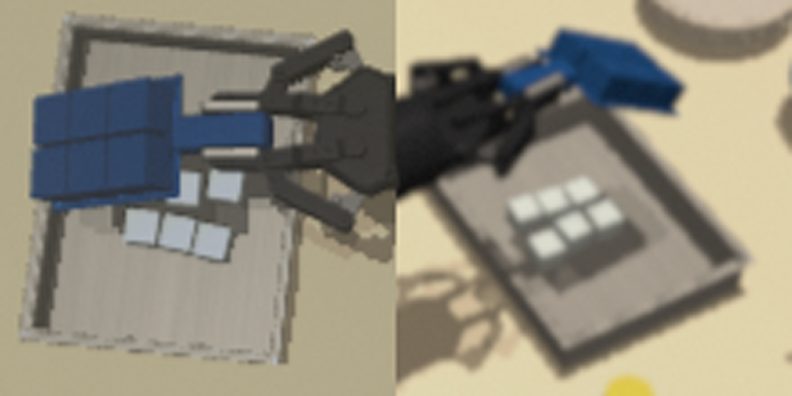

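All six cubes are in the pan (six separate blocks in the scene crop, five visible plus one hidden in the top crop). Rolling back.

Emit:
servo_tool --steps '[{"x": 0,"y": 0,"z": 0,"ax": 0,"ay": -1,"az": 0,"hand": 0},{"x": 0,"y": 0,"z": 0,"ax": 0,"ay": -1,"az": 0,"hand": 0},{"x": 0,"y": 0,"z": 0,"ax": 0,"ay": -1,"az": 0,"hand": 0},{"x": 0,"y": 0,"z": 0,"ax": 0,"ay": -1,"az": 0,"hand": 0},{"x": 0,"y": 0,"z": 0,"ax": 0,"ay": -1,"az": 0,"hand": 0},{"x": 0,"y": 0,"z": 0,"ax": 0,"ay": -1,"az": 0,"hand": 0},{"x": 0,"y": 0,"z": 0,"ax": 0,"ay": -1,"az": 0,"hand": 0},{"x": 0,"y": 0,"z": 0,"ax": 0,"ay": -1,"az": 0,"hand": 0},{"x": 0,"y": 0,"z": 0,"ax": 0,"ay": -1,"az": 0,"hand": 0},{"x": 0,"y": 0,"z": 0,"ax": 0,"ay": -1,"az": 0,"hand": 0},{"x": 0,"y": 0,"z": 0,"ax": 0,"ay": -1,"az": 0,"hand": 0},{"x": 0,"y": 0,"z": 0,"ax": 0,"ay": -1,"az": 0,"hand": 0},{"x": 0,"y": 0,"z": 0,"ax": 0,"ay": -1,"az": 0,"hand": 0},{"x": 0,"y": 0,"z": 0,"ax": 0,"ay": -1,"az": 0,"hand": 0},{"x": 0,"y": 0,"z": 0,"ax": 0,"ay": -1,"az": 0,"hand": 0}]'

```text
clock: 19.02
tool_pos: [552.7, 85.6, 235.1]
tcp_rot: [0.711, 0.0, 0.703, -0.002]
contact_force: [-0.7, 0.3, -2.9]
width: 0.266
```

Emit:
servo_tool --steps '[{"x": 0,"y": 0,"z": 0,"ax": 0,"ay": -1,"az": 0,"hand": 0},{"x": 0,"y": -0.01,"z": 0,"ax": 0,"ay": -1,"az": 0,"hand": 0},{"x": 0,"y": -0.01,"z": 0,"ax": 0,"ay": -1,"az": 0,"hand": 0},{"x": 0,"y": -0.01,"z": 0,"ax": 0,"ay": -1,"az": 0,"hand": 0},{"x": 0,"y": -0.01,"z": 0,"ax": 0,"ay": -1,"az": 0,"hand": 0},{"x": 0,"y": -0.01,"z": 0,"ax": 0,"ay": -1,"az": 0,"hand": 0},{"x": 0,"y": -0.01,"z": 0,"ax": 0,"ay": -1,"az": 0,"hand": 0},{"x": 0,"y": -0.01,"z": 0,"ax": 0,"ay": -1,"az": 0,"hand": 0},{"x": 0,"y": -0.01,"z": 0,"ax": 0,"ay": -1,"az": 0,"hand": 0},{"x": 0,"y": -0.01,"z": 0,"ax": 0,"ay": -1,"az": 0,"hand": 0},{"x": 0,"y": -0.01,"z": 0,"ax": 0,"ay": -1,"az": 0,"hand": 0},{"x": 0,"y": -0.01,"z": 0,"ax": 0,"ay": -1,"az": 0,"hand": 0},{"x": 0,"y": -0.01,"z": 0,"ax": 0,"ay": -1,"az": 0,"hand": 0},{"x": 0,"y": -0.01,"z": 0,"ax": 0,"ay": -1,"az": 0,"hand": 0},{"x": 0,"y": -0.01,"z": 0,"ax": 0,"ay": -1,"az": 0,"hand": 0}]'

```text
clock: 20.27
tool_pos: [552.1, -55.0, 235.2]
tcp_rot: [1.0, -0.001, -0.006, -0.002]
contact_force: [0.1, 0.4, -2.1]
width: 0.265
```

Emit:
servo_tool --steps '[{"x": -0.004,"y": -0.02,"z": 0,"ax": 0,"ay": 0,"az": 0,"hand": 0},{"x": -0.005,"y": -0.02,"z": 0,"ax": 0,"ay": 0,"az": 0,"hand": 0},{"x": -0.005,"y": -0.02,"z": 0,"ax": 0,"ay": 0,"az": 0,"hand": 0},{"x": -0.005,"y": 0,"z": 0,"ax": -1,"ay": 0,"az": 0,"hand": 0},{"x": -0.005,"y": 0,"z": 0,"ax": -1,"ay": 0,"az": 0,"hand": 0},{"x": -0.005,"y": 0,"z": 0,"ax": -1,"ay": 0,"az": 0,"hand": 0},{"x": -0.005,"y": 0,"z": 0,"ax": -1,"ay": 0,"az": 0,"hand": 0},{"x": 0,"y": 0,"z": 0,"ax": -1,"ay": 0,"az": 0,"hand": 0},{"x": 0,"y": 0,"z": 0,"ax": -1,"ay": 0,"az": 0,"hand": 0},{"x": 0,"y": 0,"z": 0,"ax": -1,"ay": 0,"az": 0,"hand": 0},{"x": 0,"y": 0,"z": 0,"ax": 0,"ay": 0,"az": 0,"hand": 0}]'

```text
clock: 21.18
tool_pos: [519.0, -111.8, 239.4]
tcp_rot: [0.932, -0.362, -0.006, -0.001]
contact_force: [1.0, 2.0, -2.1]
width: 0.267
```

```bash
cat > back.py <<'E'
from plan import *
show();print("to set-down",to(gz["p"],R.from_matrix(gz["R"])))
E
python3 back.py
```

```text
21.1833 [ 0.679  0.622 -0.145  1.603 -0.612  1.439  0.797] tcp [ 519.037 -111.78   239.407] F [ 0.996  1.967 -2.097] w 0.266877065110922
d [ 0.007  0.738 -0.675] x [1.    0.002 0.013] trayz [-0.007  0.006  1.   ] origin [518.909 -30.955 215.106] edgeLR [[477.393  28.988 241.949]
 [559.39   29.449 242.49 ]] nearrim [519.061 -90.778 242.99 ]
to set-down (array([  -2.668,   84.607, -214.866]), array([0.061, 0.083, 0.002]))
```

Emit:
servo_tool --steps '[{"x": 0,"y": 0.0105,"z": -0.026,"ax": 0,"ay": 0.08,"az": 0,"hand": 0},{"x": 0,"y": 0.0105,"z": -0.026,"ax": 0,"ay": 0,"az": 0,"hand": 0},{"x": 0,"y": 0.0105,"z": -0.026,"ax": 0,"ay": 0,"az": 0,"hand": 0},{"x": 0,"y": 0.0105,"z": -0.026,"ax": 0,"ay": 0,"az": 0,"hand": 0},{"x": 0,"y": 0.0105,"z": -0.026,"ax": 0,"ay": 0,"az": 0,"hand": 0},{"x": 0,"y": 0.0105,"z": -0.026,"ax": 0,"ay": 0,"az": 0,"hand": 0},{"x": 0,"y": 0.008,"z": -0.02,"ax": 0,"ay": 0,"az": 0,"hand": 0},{"x": 0,"y": 0.006,"z": -0.016,"ax": 0,"ay": 0,"az": 0,"hand": 0},{"x": 0,"y": 0,"z": 0,"ax": 0,"ay": 0,"az": 0,"hand": 0}]'

```text
clock: 21.93
tool_pos: [515.8, -186.1, 38.3]
tcp_rot: [0.935, -0.356, 0.004, -0.005]
contact_force: [-0.9, -0.3, 0.2]
width: 0.264
```

```bash
python3 back.py
```

```text
21.9333 [ 0.755  0.933 -0.119  1.589 -0.574  1.255  1.006] tcp [ 515.815 -186.06    38.294] F [-0.926 -0.335  0.188] w 0.2644602501114418
d [ 0.005  0.747 -0.665] x [ 1.    -0.012 -0.005] trayz [ 0.011 -0.007  1.   ] origin [ 516.366 -104.91    15.108] edgeLR [[476.165 -44.791  43.513]
 [558.157 -45.446  42.582]] nearrim [ 516.192 -165.111   42.163]
to set-down (array([  3.691,   3.384, -16.394]), array([-0.07 , -0.132, -0.015]))
```

Emit:
servo_tool --steps '[{"x": 0,"y": 0.0027,"z": -0.003,"ax": 0,"ay": -0.1,"az": 0,"hand": 0},{"x": 0,"y": 0.0027,"z": -0.003,"ax": 0,"ay": 0,"az": 0,"hand": 0},{"x": 0,"y": 0.0027,"z": -0.003,"ax": 0,"ay": 0,"az": 0,"hand": 0},{"x": 0,"y": 0.0015,"z": -0.0015,"ax": 0,"ay": 0,"az": 0,"hand": 0},{"x": 0,"y": 0,"z": 0,"ax": 0,"ay": 0,"az": 0,"hand": 0},{"x": 0,"y": 0,"z": 0,"ax": 0,"ay": 0,"az": 0,"hand": 0}]'

```text
clock: 22.43
tool_pos: [518.2, -185.7, 29.4]
tcp_rot: [0.933, -0.359, -0.004, -0.003]
contact_force: [-0.2, -4.8, 6.6]
width: 0.265
```

```bash
python3 back.py
```

```text
22.4333 [ 0.754  0.944 -0.124  1.59  -0.573  1.236  1.025] tcp [ 518.249 -185.708   29.36 ] F [-0.244 -4.833  6.574] w 0.26520365607857704
d [ 0.008  0.743 -0.67 ] x [ 1.    -0.002  0.01 ] trayz [-0.003 -0.001  1.   ] origin [ 518.35  -104.702    5.67 ] edgeLR [[477.153 -44.806  33.104]
 [559.152 -44.661  33.374]] nearrim [ 518.366 -164.733   33.101]
to set-down (array([  1.048,  -2.77 , -10.021]), array([-0.011,  0.035,  0.009]))
```

The far end touches about 5 mm early, so the tray turned slightly in the fingers. Letting it settle and backing out along the tool axis.

Emit:
servo_tool --steps '[{"x": 0,"y": 0.0015,"z": -0.0015,"ax": 0,"ay": 0,"az": 0,"hand": 0},{"x": 0,"y": 0,"z": 0,"ax": 0,"ay": 0,"az": 0,"hand": 0.6},{"x": 0,"y": 0,"z": 0,"ax": 0,"ay": 0,"az": 0,"hand": 1},{"x": 0,"y": 0,"z": 0,"ax": 0,"ay": 0,"az": 0,"hand": 1},{"x": 0,"y": 0,"z": 0,"ax": 0,"ay": 0,"az": 0,"hand": 1},{"x": 0,"y": 0,"z": 0,"ax": 0,"ay": 0,"az": 0,"hand": 1},{"x": 0,"y": 0,"z": 0,"ax": 0,"ay": 0,"az": 0,"hand": 1},{"x": 0,"y": -0.015,"z": 0,"ax": 0,"ay": 0,"az": 0,"hand": 1},{"x": 0,"y": -0.025,"z": 0,"ax": 0,"ay": 0,"az": 0,"hand": 1},{"x": 0,"y": -0.025,"z": 0,"ax": 0,"ay": 0,"az": 0,"hand": 1},{"x": 0,"y": -0.025,"z": 0,"ax": 0,"ay": 0,"az": 0,"hand": 1},{"x": 0,"y": -0.025,"z": 0,"ax": 0,"ay": 0,"az": 0,"hand": 1},{"x": 0,"y": -0.025,"z": 0.01,"ax": 0,"ay": 0,"az": 0,"hand": 1},{"x": 0,"y": 0,"z": 0,"ax": 0,"ay": 0,"az": 0,"hand": 1}]'

```text
clock: 23.6
tool_pos: [517.6, -286.8, 130.2]
tcp_rot: [0.932, -0.362, -0.004, -0.005]
contact_force: [0.2, -0.1, -0.4]
width: 0.999
```

Run:
```python
from plan import *
s,p,Q=pose();print(s["clock"],p,s["contact_force"],s["width"])
for n in("top","scene"):cv2.imwrite(f"pics/{n}6.png",r.camera(n))
a=cv2.imread("pics/top6.png")[140:300,160:360];b=cv2.imread("pics/scene6.png")[120:280,190:390]
cv2.imwrite("pics/c7.png",cv2.resize(np.hstack([a,b]),None,fx=2,fy=2,interpolation=2))
# pan shift check and cubes
im=cv2.imread("pics/top6.png");i0=cv2.imread("pics/top0.png")
m=cv2.inRange(im[175:262,185:255],(165,165,165),(255,255,255));nl,L,st,ce=cv2.connectedComponentsWithStats(m)
for i in range(1,nl):
    if st[i,4]>15:print("white",st[i,4],ray("top",ce[i]+[185,175],26)[0,:2].round())
g=lambda I:np.float32(cv2.cvtColor(I,6)[155:285,165:275]);print("pan shift px",cv2.phaseCorrelate(g(i0),g(im)))
```

```text
23.6 [ 517.574 -286.813  130.176] [ 0.179 -0.055 -0.421] 0.9989169307737357
pan shift px ((-0.009686645941499705, 0.4355701391459661), 0.8793142992184486)
```

View pics/c7.png

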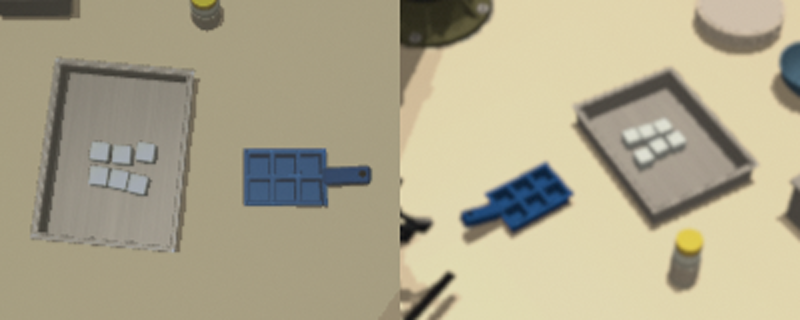

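Both views agree: six cubes in the pan, at about (90–155, 145–190) in the top crop. The empty tray sits flat and upright, clear of the pan, and the pan has not moved. Handing in.

```bash
python3 -c "
from workcell import r
print(r.finish_job())"
```

```text
the job is handed in; nothing more can be done
None
```

All six ice cubes are in the steel pan, and the empty tray is right way up on the counter, clear of the pan. I handed the job in at about 23.7 s of the 69 s allowed; it reports no verdict.

**What I did:** The tray stood too close to the robot for a tilted grasp. I picked it up from above, turned it to point along +y and set it down. Then I regrasped it at about 42° with 120 N, rolled it over above the pan and rapped it. I made two strokes; the first appeared to stop short of the pan, and after the second the cubes were out. I rolled the tray back and set it down where I had regrasped it.

**Last checks:**
- **Cubes:** both camera views show six cubes lying in the pan.
- **Tray:** both views show it empty, flat and about 90 mm clear of the pan.
- **Pan:** it moved less than half a pixel (about 1 mm) in the top view.
- **Gripper:** it is open and away from everything, with no force on it.

**What failed or disagreed:**
- My colour search for the cubes in the last picture found nothing, so I counted them by eye.
- I did not measure the force at the moment of the rap. The only reading, right after the stroke, was about 8 N at the wrist, so I infer the 3 N contact from that and from the cubes dropping.
- My fitted arm model was off by up to 15 mm at one pose, so I used it only for planning.
- The tray's far end touched the counter about 5 mm early, so it had turned slightly in the fingers; it settled flat when I let go.

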